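Seat a tile blank in the trimming jig and close the clamp

TASK

Put the amber hexagonal tile blank that lies loose on the blue mat into the trimming jig, between the two blue V blocks, and with a steady push, no ramming, press it down past the stiff lift pins until you feel both its ends sit solid and flat on the jig's floor. Only when it is fully home, swing the red-knobbed hinged clamp gently over until its foot rests on the tile. Let go of everything and leave the other things on the bench as they are.

Things in the scene. Friction and masses are not known exactly. Their poses are not given: they have to be found in the camera images.
- tile_center (a point): Centre (half-way up) of the loose tile blank: a long flat hexagon, amber with a rust-red top, 86 mm point to point (its x), 44 mm across the parallel flats (its y), 20 mm thick (z up), 90 deg points, edges bevelled 1.5 mm, 0.07 to 0.13 kg. Lies flat on the bench; either way round fits the jig.
- jig_seat (a point): Centre of the jig's floor: top of an aluminium base (x -62 to +113, y +-60 mm) on adjustable feet, 18 to 26 mm over the bench. Tile goes here along x, between blue V blocks 15 mm high at its points (1.6 mm play, bevelled); flats stay free. 2 brass lift pins (x +-24) stand 2-7 mm proud, unequally; each gives at 8 N and stays where pushed. Home: tile centre 10 mm above
- clamp_hinge (a point): Clamp's hinge axis, fixed on the jig between two dark steel posts: 85 mm from the tile's place along the jig's +x, 40 mm above the jig's floor; the axis runs along the jig's y. Axes as the jig's.
- clamp_knob (a point): Centre of the clamp's red knob: a bar 34 mm long, 24 mm diameter, along the hinge axis, at the end of a 20 mm wide steel arm, 160 mm from the hinge. Pinch it by its two end faces from above and follow the arc. Axes turn with the arm.
- clamp (a joint): Clamp angle, rad: 0 closed (arm level towards the jig's -x, rubber foot on the middle of a seated tile), 1.57 arm upright, up to 2.0 leaning back. A stiff hinge: it stays where it is left; about 3 N at the knob moves it.
- tape_roll: Bystander: roll of blue tape lying flat, 104 mm diameter, 38 mm high; origin under its centre.
- glue_jar: Bystander: glass jar with a red lid, 72 mm diameter, 85 mm high; origin under its centre.
- wood_strip: Bystander: pale wooden strip 220 x 30 x 14 mm lying along its x; origin under its centre.
Mind the look-alikes: they are no part of the job. There is more than one size of the part that bears tile_center; the job needs the largest.

How it is judged (in metres and radians):
On the way:
1. the tile sits fully down in the jig (its middle within 1.2 mm of the floor, level within 1.4 degrees, between the V blocks) while the clamp is still open (z of tile_center in the frame of jig_seat below 0.0112 m and horizontal distance between tile_center and jig_seat below 0.004 m and angle between tile_center's own z axis and vertical below 0.025 rad and value of joint clamp above 0.9 rad), for 0.3 s.
At the end, for the whole second after the job is handed in: The tile lies at rest in the jig with its underside within 1.2 mm of the floor, centred within 4 mm and level within 1.4 degrees; the clamp is closed to within 0.05 rad and at rest (z of tile_center in the frame of jig_seat below 0.0112 m and horizontal distance between tile_center and jig_seat below 0.004 m and angle between tile_center's own z axis and vertical below 0.025 rad and value of joint clamp below 0.05 rad and velocity of joint clamp between -0.05 and 0.05 rad/s and linear speed of tile below 0.01 m/s); the robot touches nothing.
It fails at once if the clamp is brought down on a tile that is not fully home (contact force between clamp and tile above 1.5 N and z of tile_center in the frame of jig_seat above 0.0122 m).
It fails at once if the tile is rammed on the jig (over 45 N) while it is being seated (contact force between tile and jig above 45 N and value of joint clamp above 0.9 rad).
It fails at once if the clamp is slammed on the tile (over 60 N) (contact force between clamp and tile above 60 N).
It fails at once if a bystander is moved (distance of any of tape_roll, glue_jar, wood_strip from where it was at the start of the episode above 0.015 m).
It also fails if it takes over 72 s, if anything falls off the work surface, if the arm or the gripper's body presses on something with over 40 N, if the wrist force passes 120 N, or if a joint passes its speed limit or range.

ROBOT

A 7-joint arm with a two-finger parallel gripper is mounted at the origin on the work surface. World frame = base frame: x ahead of the robot, y to its left, z up, the work surface at z = 0. Lengths are in m, angles in degrees, forces in N, time in s.
With the tool pointing down it reaches from about 0.35 to 0.9 m from the base axis. Payload 8.1 kg.
Tool frame: the origin (TCP) lies at the very end of the fingers, on their centre line; the grasp point (between the pads) lies 19 mm behind it; z points along the fingers, y is the direction in which the jaws open and shut (so a half turn about z gives the same grasp; the last joint's range is limited). The gripper opens to 92 mm and grips with 3 to 60 N. Pads are 19 mm wide; open, the fingers measure 130 mm over their backs; the gripper's body (75 mm by 190 mm) begins 47 mm behind the grasp point.
Start: joints at [71.299, 24.895, 1.432, 90.138, -0.665, 64.973, -4.303], TCP at [0.139, -0.609, 0.227] pointing down, gripper open.
Joint ranges: [-149.89, 149.89], [-25.12, 119.58], [-72.63, 75.52], [4.76, 147.25], [-75.54, 255.54], [6.69, 114.76], [-157.13, 157.13]. Speed limits (degrees/s): [127.2, 127.2, 172.46, 172.46, 180, 180, 180].

INTERFACE

Orientations are given as a 3x3 rotation matrix whose columns are the frame's x, y, z axes.
In Python, from cell import robot gives the robot as it stands.
- The arm moves only by the tool step_arm, never from a script. Its argument "deltas" is a list of rows, each a list of 7 numbers: the turn, a rotation vector about the tool's x, y, z in rad, then the shift along the tool's x, y, z in mm, then the opening, from 0 (shut) to 1 (fully open). In form: [[ax, ay, az, tx, ty, tz, fingers], ...]. A call has 1 to 5 rows; each row is the pose to reach, as a shift and turn from the pose commanded when the call began, along the tool's axes at that moment; what a row does not reach only later rows make up. A row lasts 1/12 s, in which the tool goes at most 41.7 mm and 7.16 degrees, less where a joint would pass 70% of its speed; a pose out of reach is approached as far as the arm can. A call with a gripper value outside its range is refused whole. The fingers move at their own pace and stop on an object; "force" is the grip in N (left out, the last holds). Time passes only in rows, so rows that repeat a pose let the fingers close. It gives the time, the measured TCP pose, the force and the opening at its end, in the units of the state.
- robot.sense(): the state, without advancing time (a new reading comes with each control period).
- robot.snapshot(name): name is "side" or "top" or "wrist"; returns a dict with "pixels" (400x640x3 uint8, red, green, blue), "z_map" (400x640 float32, m along the optical axis (not along the pixel's ray), 0 where there is no reading), "fx", "fy", "cx", "cy" (pixels), "T" (4x4, takes a point from camera to world coordinates). Camera axes: x right, y up, looking along -z (the intrinsics and any distortion apply to the point x, -y, -z); pixel columns grow to the right and rows downward; lengths in m; the calibration is good to about 2 mm. A picture is of the moment at which its call begins.
- robot.sign_off(): hands the job in, once; it reports no verdict.
The state is a dict: "time_s": time; "q": joint angles; "dq": joint speeds; "joint_efforts": joint torques, N m; "position": TCP position; "ee_rot": TCP orientation; "force": force on the tool from outside, world axes, zero at the start; "ft_torque": the same for the moment, N m; "grip_width": finger opening in m.
Only numpy, scipy, OpenCV 4.12 (cv2) and the standard library are available. Lean on these libraries where they do the work, as an engineer would, in place of code of your own. Each camera call takes 0.05 s, during which the arm holds its last target.

## Working session

There is one attempt and no reset: what is moved stays moved. The work goes in short steps, Python scripts to look and compute and a tool call to move; the robot and the scene stay as the last step left them, time stands still between calls to the robot, and variables do not carry over. Pictures are saved under pics/ and viewed, and the job is handed in when it is done.

Besides the shell and the picture viewer there is one more tool, called by a JSON object that holds its "op" and its "data", one argument or row to a line. step_arm: Moves the arm, as the interface text tells. Its arguments: {"type":"object","properties":{"deltas":{"type":"array","items":{"type":"array","items":{"type":"number"}}},"force":{"type":"number"}},"required":["deltas"]}

```bash
mkdir -p pics; ls
cat > h.py <<'E'
import numpy as np, cv2
from cell import robot
def snap(n,f):
    s=robot.snapshot(n); np.savez('pics/'+f+'.npz',**s)
    cv2.imwrite('pics/'+f+'.png',cv2.cvtColor(s['pixels'],cv2.COLOR_RGB2BGR)); return s
def ray(s,u,v):
    d=np.array([(u-s['cx'])/s['fx'],-(v-s['cy'])/s['fy'],-1.]); T=s['T']
    return T[:3,3],T[:3,:3]@d
def onz(s,u,v,z):
    o,d=ray(s,u,v); return o+d*(z-o[2])/d[2]
def dep(s,u,v):
    o,d=ray(s,u,v); return o+d*s['z_map'][int(round(v)),int(round(u))]
def load(f): return dict(np.load('pics/'+f+'.npz'))
E
python3 - <<'E'
from h import *
for n in ['side','top','wrist']:
    s=snap(n,n+'0'); print(n,s['fx'],s['fy'],s['cx'],s['cy'],s['T'].round(3).tolist(),[k for k in s])
print(robot.sense())
E
```

```text
pics
side 363.3457042154676 363.3457042154676 323.4283361219521 200.29508181744046 [[0.739, 0.377, -0.558, 0.078], [-0.673, 0.407, -0.617, -0.502], [-0.006, 0.832, 0.555, 0.528], [0.0, 0.0, 0.0, 1.0]] ['pixels', 'z_map', 'fx', 'fy', 'cx', 'cy', 'T']
top 417.2034743475618 417.2034743475618 314.51490037816785 193.38842548354637 [[0.022, 0.99, -0.138, 0.354], [-1.0, 0.023, 0.009, 0.017], [0.012, 0.138, 0.99, 1.288], [0.0, 0.0, 0.0, 1.0]] ['pixels', 'z_map', 'fx', 'fy', 'cx', 'cy', 'T']
wrist 289.05087605159423 289.05087605159423 317.8184125822881 199.33508632076828 [[0.222, 0.943, 0.247, 0.204], [-0.975, 0.215, 0.055, -0.594], [-0.001, -0.253, 0.967, 0.383], [0.0, 0.0, 0.0, 1.0]] ['pixels', 'z_map', 'fx', 'fy', 'cx', 'cy', 'T']
{'time_s': 0.15, 'q': array([71.29872305, 24.92530783,  1.43247197, 90.17599553, -0.66472897,
       64.97443124, -4.30474877]), 'dq': array([-0.03050023, -0.12108579, -0.01287788, -0.15206692,  0.07228837,
        0.03489424,  0.00916354]), 'joint_efforts': array([ 2.04889271e-03, -6.68260932e+01,  9.86308940e-01, -3.14691889e+01,
       -6.03730395e-02,  3.93254380e-02,  5.79055677e-05]), 'position': array([ 0.13856375, -0.60905235,  0.22615461]), 'ee_rot': array([[ 9.75089299e-01,  2.21812351e-01, -3.73892788e-04],
       [ 2.21812635e-01, -9.75088668e-01,  1.11575600e-03],
       [-1.17090160e-04, -1.17089588e-03, -9.99999308e-01]]), 'force': array([-0.41080126,  0.96327934, -0.5272454 ]), 'ft_torque': array([ 0.03802827,  0.01365729, -0.04682008]), 'grip_width': 0.09190710508038083}
```

View pics/top0.png

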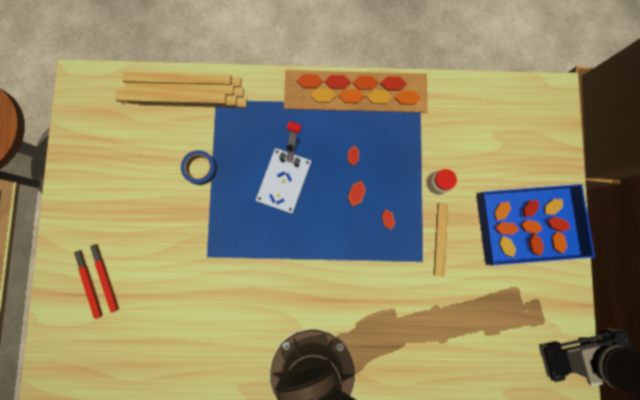

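View pics/side0.png

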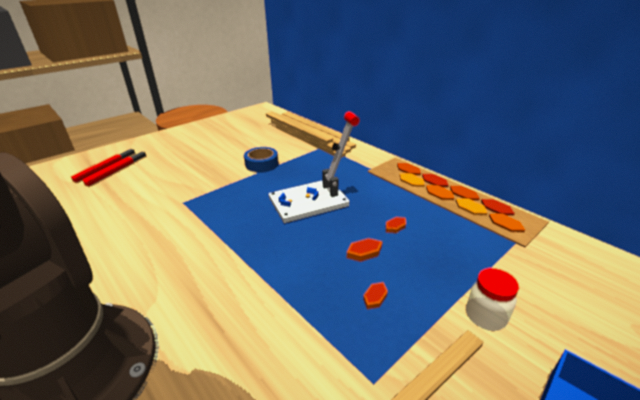

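View pics/wrist0.png

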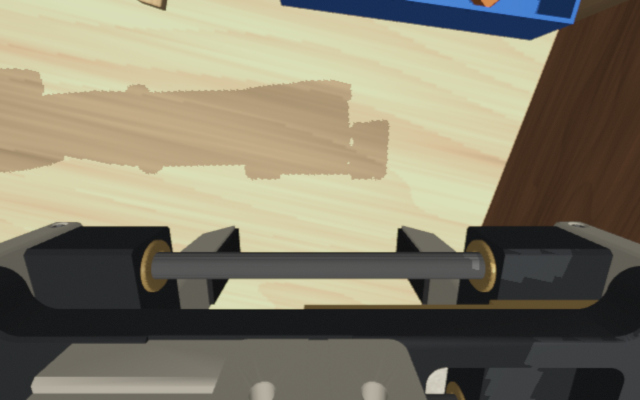

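Run:
```python
from h import *
for f in ['top0','side0']:
    s=load(f); hsv=cv2.cvtColor(s['pixels'],cv2.COLOR_RGB2HSV)
    m=(((hsv[...,0]<18)|(hsv[...,0]>172))&(hsv[...,1]>150)&(hsv[...,2]>110)).astype(np.uint8)
    cs,_=cv2.findContours(m,cv2.RETR_EXTERNAL,cv2.CHAIN_APPROX_NONE)
    for c in cs:
        if cv2.contourArea(c)<30: continue
        (u,v),_,_=cv2.minAreaRect(c)
        p=np.array([onz(s,*q[0],0.02)[:2] for q in c])
        r=cv2.minAreaRect((p*1000).astype(np.float32))
        print(f,(int(u),int(v)),np.round(r[0],1),np.round(r[1],1),round(r[2],1),'depthpt',dep(s,u,v).round(4))
s=load('top0')
cv2.imwrite('pics/crop1.png',cv2.resize(cv2.cvtColor(s['pixels'],cv2.COLOR_RGB2BGR)[110:240,240:410],None,fx=4.5,fy=4.5,interpolation=cv2.INTER_CUBIC))
s=load('side0')
cv2.imwrite('pics/crop2.png',cv2.resize(cv2.cvtColor(s['pixels'],cv2.COLOR_RGB2BGR)[100:320,250:430],None,fx=2.7,fy=2.7,interpolation=cv2.INTER_CUBIC))
```

```text
top0 (88, 292) [221.6 665. ] [159.3  23.9] 23.9 depthpt [0.2216 0.6636 0.0225]
top0 (105, 285) [241.5 617.4] [158.5  25.9] 21.8 depthpt [0.2411 0.6167 0.0211]
top0 (558, 241) [ 400.2 -741.4] [58.3 35.3] 8.0 depthpt [ 0.4    -0.7421  0.0188]
top0 (506, 227) [ 437.8 -581.3] [61.2 29.6] 83.1 depthpt [ 0.437  -0.5759  0.0314]
top0 (535, 236) [ 414.9 -670. ] [106.1  49.7] 20.9 depthpt [ 0.4146 -0.6643  0.0304]
top0 (558, 223) [ 453.8 -742.9] [62.6 33.9] 68.9 depthpt [ 0.453  -0.7364  0.0307]
top0 (387, 219) [ 457.2 -220.2] [56.  30.6] 14.1 depthpt [ 0.4577 -0.2217  0.0124]
top0 (501, 210) [ 491.4 -571. ] [32.9 57.2] 57.6 depthpt [ 0.4913 -0.5709  0.0202]
top0 (531, 208) [ 501.  -661.2] [37.1 45.6] 87.2 depthpt [ 0.4994 -0.6539  0.0334]
top0 (356, 192) [ 535.3 -123.5] [40.2 74. ] 70.3 depthpt [ 0.5346 -0.1231  0.024 ]
top0 (598, 180) [ 593.1 -878.5] [81.2  9.9] 88.9 depthpt [ 0.6769 -1.192  -0.4243]
top0 (445, 179) [ 585.3 -399.4] [62.8 65.7] 1.3 depthpt [ 0.5737 -0.3786  0.0832]
top0 (352, 155) [ 652.9 -111.7] [28.9 55. ] 83.5 depthpt [ 0.6534 -0.1119  0.0174]
top0 (293, 126) [739.8  75. 
[... 348 characters left out ...]
depthpt [ 0.5674 -0.3837  0.0845]
side0 (364, 249) [ 528.  -129.6] [72.1 61.2] 26.9 depthpt [ 0.5278 -0.1295  0.0188]
side0 (395, 224) [ 643.1 -119.5] [67.3 35.4] 1.3 depthpt [ 0.6462 -0.1192  0.0169]
side0 (456, 199) [ 846.7 -132.9] [444.  129.1] 89.2 depthpt [ 0.8524 -0.155   0.0104]
side0 (102, 169) [231.1 626.1] [177.6 105.9] 24.8 depthpt [0.2248 0.6159 0.0221]
side0 (285, 127) [810.4 521.7] [266.1  56.9] 88.9 depthpt [0.8075 0.5105 0.0208]
side0 (351, 118) [1047.5  408.3] [134.8  47.4] 63.6 depthpt [0.6683 0.0528 0.2189]
side0 (189, 113) [602.4 886.4] [187.5 282.2] 89.2 depthpt [ 0.7626  1.2499 -0.1156]
side0 (27, 117) [ 133.7 1281.7] [226.2 185.6] 89.4 depthpt [ 0.1473  1.5467 -0.0583]
```

View pics/crop1.png

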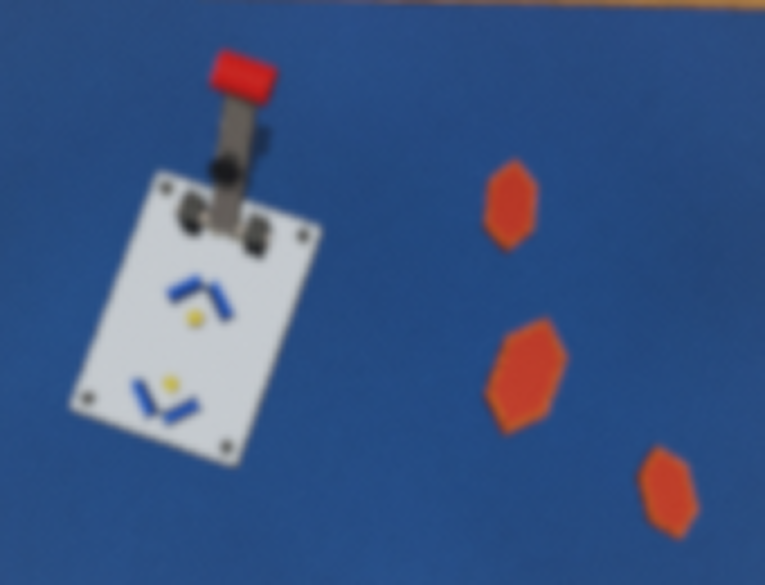

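View pics/crop2.png

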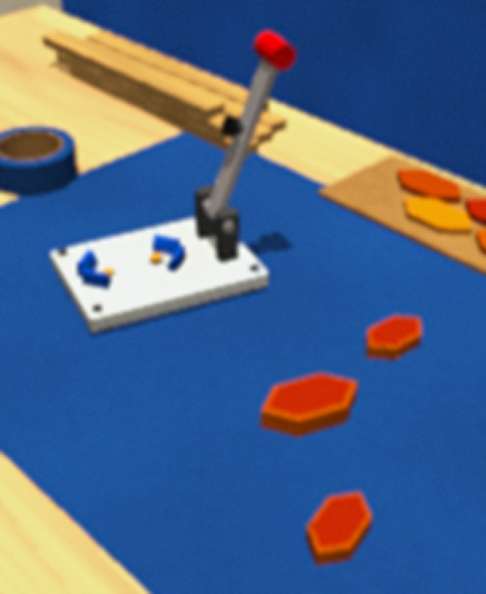

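The three loose tiles on the mat in the top view are at (353,155), about 55x29 mm; (357,193), about 74x40 mm on its top face; and (388,219), about 56x31 mm. (357,193) is clearly the largest, with an amber edge and a rust-red top, and the enlarged crop confirms it. The tray and board hexagons are look-alikes. The jig is at (283,180), with the clamp upright.

```bash
cat >> h.py <<'E'
from scipy.spatial.transform import Rotation as R
def plan(x,y,z,yaw):
    s=robot.sense(); Rm=s['ee_rot']; p=s['position']; a=np.radians(yaw)
    X=np.array([np.cos(a),np.sin(a),0]);Z=np.array([0,0,-1.]);Rt=np.c_[X,np.cross(Z,X),Z]
    rv=R.from_matrix(Rm.T@Rt).as_rotvec(); t=Rm.T@(np.array([x,y,z])-p)*1000
    print('t',round(s['time_s'],2),'pos',p.round(4),'F',s['force'].round(1),'w',round(s['grip_width'],4),'yaw',round(np.degrees(np.arctan2(Rm[1,0],Rm[0,0])),2))
    print('rows:',rv.round(4).tolist(),t.round(1).tolist(),'n',max(np.linalg.norm(t)/41.7,np.degrees(np.linalg.norm(rv))/7.16).round(1))
E
python3 -c "
from h import *
plan(.535,-.1235,.226,159)"
```

```text
t 0.15 pos [ 0.1386 -0.6091  0.2262] F [-0.4  1.  -0.5] w 0.0919 yaw 12.82
rows: [-0.0006, -0.0014, -2.5514] [494.3, -385.5, 0.5] n 20.4
```

{"op": "step_arm", "data": {
  "deltas": [
    [0, 0, -0.12, 33, -25, 0, 1],
    [0, 0, -0.24, 66, -50, 0, 1],
    [0, 0, -0.36, 99, -75, 0, 1],
    [0, 0, -0.48, 132, -100, 0, 1],
    [0, 0, -0.6, 165, -125, 0, 1]
  ]
}}

```text
time_s: 0.57
position: [0.2726, -0.4492, 0.2266]
ee_rot: [[0.675, 0.738, -0.0], [0.738, -0.675, -0.0], [-0.0, -0.0, -1.0]]
force: [1.0, -0.2, -0.4]
grip_width: 0.092
```

```bash
python3 -c "
from h import *
plan(.535,-.1235,.226,159)"
```

```text
t 0.57 pos [ 0.2726 -0.4492  0.2266] F [ 1.  -0.2 -0.4] w 0.092 yaw 47.52
rows: [-0.0002, -0.0, -1.9456] [417.4, -26.4, 0.6] n 15.6
```

{"op": "step_arm", "data": {
  "deltas": [
    [0, 0, -0.12, 35, -2, 0, 1],
    [0, 0, -0.24, 70, -4, 0, 1],
    [0, 0, -0.36, 105, -6, 0, 1],
    [0, 0, -0.48, 140, -8, 0, 1],
    [0, 0, -0.6, 175, -10, 0, 1]
  ]
}}

```text
time_s: 0.98
position: [0.384, -0.3143, 0.2267]
ee_rot: [[0.141, 0.99, -0.0], [0.99, -0.141, -0.0], [-0.0, -0.0, -1.0]]
force: [1.1, -0.7, 0.2]
grip_width: 0.0921
```

```bash
python3 -c "
from h import *
plan(.535,-.1235,.226,159)"
```

```text
t 0.98 pos [ 0.384  -0.3143  0.2267] F [ 1.1 -0.7  0.2] w 0.0921 yaw 81.9
rows: [-0.0002, 0.0001, -1.3456] [210.1, 122.6, 0.7] n 10.8
```

{"op": "step_arm", "data": {
  "deltas": [
    [0, 0, -0.12, 22, 13, 0, 1],
    [0, 0, -0.24, 44, 26, 0, 1],
    [0, 0, -0.36, 66, 39, 0, 1],
    [0, 0, -0.48, 88, 52, 0, 1],
    [0, 0, -0.6, 110, 65, 0, 1]
  ]
}}

```text
time_s: 1.4
position: [0.4643, -0.2154, 0.2266]
ee_rot: [[-0.443, 0.897, -0.0], [0.897, 0.443, -0.0], [0.0, -0.0, -1.0]]
force: [0.4, -0.7, 0.2]
grip_width: 0.0916
```

```bash
python3 -c "
from h import *
plan(.535,-.1235,.226,159)"
```

```text
t 1.4 pos [ 0.4643 -0.2154  0.2266] F [ 0.4 -0.7  0.2] w 0.0916 yaw 116.28
rows: [-0.0002, -0.0001, -0.7456] [51.1, 104.1, 0.6] n 6.0
```

{"op": "step_arm", "data": {
  "deltas": [
    [0, 0, -0.12, 10, 20, 0, 1],
    [0, 0, -0.24, 20, 40, 0, 1],
    [0, 0, -0.36, 30, 60, 0, 1],
    [0, 0, -0.48, 40, 80, 0, 1],
    [0, 0, -0.6, 51, 104, 0, 1]
  ]
}}

```text
time_s: 1.82
position: [0.535, -0.1249, 0.2265]
ee_rot: [[-0.871, 0.491, -0.001], [0.491, 0.871, -0.001], [0.0, -0.001, -1.0]]
force: [0.8, -0.6, 0.3]
grip_width: 0.0917
```

{"op": "step_arm", "data": {
  "deltas": [
    [0, 0, -0.12, 0, 0, 0, 1],
    [0, 0, -0.146, 0, 0, 0, 1],
    [0, 0, -0.146, 0, 0, 0, 1]
  ]
}}

```text
time_s: 2.07
position: [0.5346, -0.1255, 0.2263]
ee_rot: [[-0.931, 0.365, -0.001], [0.365, 0.931, 0.0], [0.001, -0.0, -1.0]]
force: [-0.5, 0.0, -0.3]
grip_width: 0.0915
```

```bash
python3 -c "
from h import *
plan(.535,-.1235,.226,159)
snap('wrist','w1')"
```

```text
t 2.07 pos [ 0.5346 -0.1255  0.2263] F [-0.5  0.  -0.3] w 0.0915 yaw 158.61
rows: [-0.0003, -0.001, -0.0067] [0.4, 2.0, 0.3] n 0.1
```

View pics/w1.png

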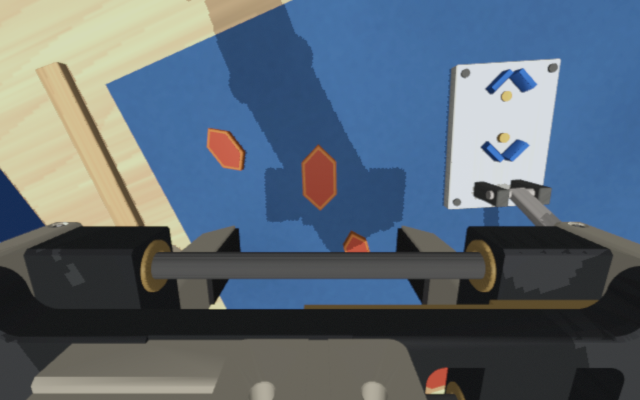

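The wrist view shows the large tile at (319,178), aligned with the jaws, and the jig at upper right, with V blocks at (512,80) and (505,150).

```bash
cat >> h.py <<'E'
def tile(s,z,box,hi=9,save=None):
    hsv=cv2.cvtColor(s['pixels'],cv2.COLOR_RGB2HSV)
    for name,h in (('red',hi),('all',25)):
        m=(((hsv[...,0]<h)|(hsv[...,0]>172))&(hsv[...,1]>110)&(hsv[...,2]>50)).astype(np.uint8)
        k=np.zeros_like(m); u0,v0,u1,v1=box; k[v0:v1,u0:u1]=1; m*=k
        cs,_=cv2.findContours(m,cv2.RETR_EXTERNAL,cv2.CHAIN_APPROX_NONE)
        c=max(cs,key=cv2.contourArea)
        p=np.array([onz(s,*q[0],z)[:2] for q in c])
        r=cv2.minAreaRect((p*1000).astype(np.float32))
        M=cv2.moments((p*1000).astype(np.float32)); 
        a=0.5*np.degrees(np.arctan2(2*M['mu11'],M['mu20']-M['mu02']))
        print(name,'rect',np.round(r[0],1),np.round(r[1],1),round(r[2],1),'cent',round(M['m10']/M['m00'],1),round(M['m01']/M['m00'],1),'ang',round(a,2))
E
python3 - <<'E'
from h import *
s=load('w1'); tile(s,0.02,(280,130,360,225))
hsv=cv2.cvtColor(s['pixels'],cv2.COLOR_RGB2HSV); print(hsv[178,295:345].tolist())
print(dep(s,319,178),dep(s,480,120),dep(s,505,115))
cv2.imwrite('pics/c3.png',cv2.resize(cv2.cvtColor(s['pixels'],cv2.COLOR_RGB2BGR)[50:230,420:620],None,fx=3.3,fy=3.3,interpolation=cv2.INTER_CUBIC))
E
```

```text
red rect [ 534.2 -124.4] [34.4 69.9] 69.3 cent 534.1 -123.9 ang -20.29
all rect [ 533.3 -124. ] [42.  82.7] 69.5 cent 533.5 -123.7 ang -19.89
[[107, 152, 116], [107, 150, 117], [107, 152, 116], [107, 153, 117], [107, 153, 117], [107, 152, 116], [110, 113, 113], [0, 84, 119], [12, 162, 154], [13, 167, 162], [8, 164, 154], [5, 165, 148], [5, 167, 147], [5, 165, 147], [5, 165, 147], [5, 165, 147], [5, 166, 146], [5, 165, 147], [4, 165, 147], [5, 167, 147], [5, 165, 147], [5, 167, 147], [4, 163, 147], [5, 165, 147], [5, 165, 147], [5, 167, 147], [5, 167, 147], [5, 165, 147], [5, 167, 147], [5, 163, 147], [5, 165, 147], [5, 165, 147], [5, 165, 147], [5, 163, 147], [5, 165, 147], [5, 164, 148], [5, 168, 146], [5, 163, 149], [10, 167, 156], [12, 166, 161], [12, 160, 145], [173, 56, 104], [110, 111, 110], [107, 150, 117], [107, 153, 117], [107, 151, 118], [107, 152, 116], [107, 153, 117], [108, 151, 118], [107, 152, 116]]
[ 0.53366078 -0.12348021  0.01980587] [0.53844732 0.08440415 0.01973094] [0.54328237 0.11253592 0.0220165 ]
```

View pics/c3.png

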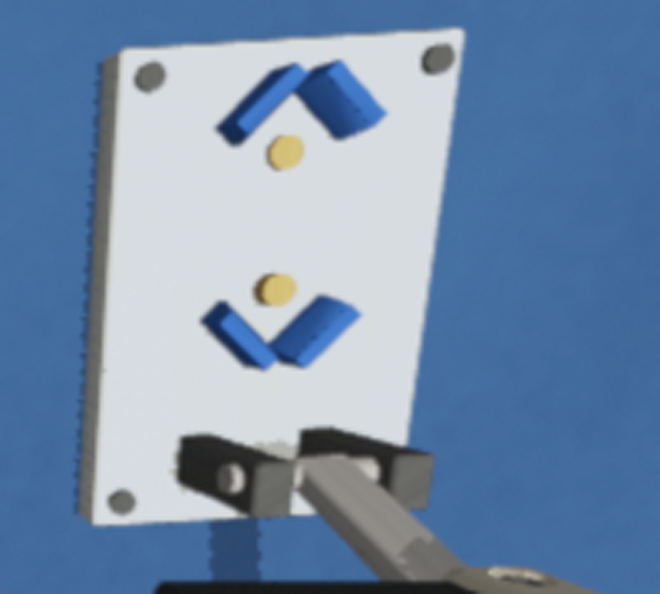

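```bash
python3 -c "
from h import *
plan(.5336,-.1238,.006,160)"
```

```text
t 2.12 pos [ 0.5345 -0.126   0.2263] F [0.3 0.5 0.6] w 0.0918 yaw 158.44
rows: [-0.0006, -0.0008, -0.0273] [1.4, 1.9, 220.3] n 5.3
```

{"op": "step_arm", "data": {
  "deltas": [
    [0, 0, -0.027, 1.4, 1.9, 40, 1],
    [0, 0, -0.027, 1.4, 1.9, 80, 1],
    [0, 0, -0.027, 1.4, 1.9, 120, 1],
    [0, 0, -0.027, 1.4, 1.9, 160, 1],
    [0, 0, -0.027, 1.4, 1.9, 180, 1]
  ]
}}

```text
time_s: 2.53
position: [0.5312, -0.1242, 0.0426]
ee_rot: [[-0.939, 0.343, -0.005], [0.343, 0.939, -0.0], [0.005, -0.002, -1.0]]
force: [-0.4, 0.3, 0.3]
grip_width: 0.0918
```

```bash
python3 -c "
from h import *
plan(.5336,-.1238,.006,160)
snap('wrist','w2')"
```

```text
t 2.53 pos [ 0.5312 -0.1242  0.0426] F [-0.4  0.3  0.3] w 0.0918 yaw 159.92
rows: [-0.0019, -0.0049, -0.0015] [-2.3, 1.3, 36.6] n 0.9
```

View pics/w2.png

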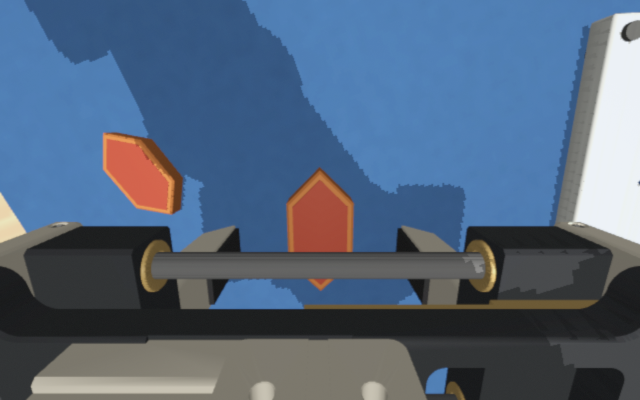

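{"op": "step_arm", "data": {
  "deltas": [
    [0, 0, 0, 0, 0, 20, 1],
    [0, 0, 0, 0, 0, 39, 1],
    [0, 0, 0, 0, 0, 39, 1],
    [0, 0, 0, 0, 0, 39, 1]
  ]
}}

```text
time_s: 2.92
position: [0.534, -0.1236, 0.0082]
ee_rot: [[-0.94, 0.341, -0.001], [0.341, 0.94, -0.001], [0.001, -0.001, -1.0]]
force: [-0.7, 0.6, 0.1]
grip_width: 0.0919
```

```bash
python3 -c "
from h import *
plan(.5336,-.1238,.006,160)"
```

```text
t 2.92 pos [ 0.534  -0.1236  0.0082] F [-0.7  0.6  0.1] w 0.0919 yaw 160.08
rows: [-0.0008, -0.0009, 0.0015] [0.3, -0.3, 2.2] n 0.1
```

{"op": "step_arm", "data": {
  "deltas": [
    [0, 0, 0, 0, 0, 3, 1],
    [0, 0, 0, 0, 0, 3, 0.3],
    [0, 0, 0, 0, 0, 3, 0.3],
    [0, 0, 0, 0, 0, 3, 0.3],
    [0, 0, 0, 0, 0, 3, 0.3]
  ],
  "force": 40
}}

```text
time_s: 3.33
position: [0.5347, -0.123, 0.0053]
ee_rot: [[-0.941, 0.338, 0.001], [0.338, 0.941, -0.0], [-0.001, -0.0, -1.0]]
force: [0.2, -0.1, -0.4]
grip_width: 0.0696
```

{"op": "step_arm", "data": {
  "deltas": [
    [0, 0, 0, 0, 0, 0, 0.3],
    [0, 0, 0, 0, 0, 0, 0.3],
    [0, 0, 0, 0, 0, 0, 0.3]
  ]
}}

```text
time_s: 3.58
position: [0.5344, -0.1228, 0.0048]
ee_rot: [[-0.941, 0.338, 0.0], [0.338, 0.941, -0.0], [-0.0, -0.0, -1.0]]
force: [-0.2, -0.0, 0.4]
grip_width: 0.0498
```

{"op": "step_arm", "data": {
  "deltas": [
    [0, 0, 0, 0, 0, 0, 0.3],
    [0, 0, 0, 0, 0, 0, 0.3],
    [0, 0, 0, 0, 0, 0, 0.3],
    [0, 0, 0, 0, 0, 0, 0.3]
  ]
}}

```text
time_s: 3.92
position: [0.5344, -0.1229, 0.0047]
ee_rot: [[-0.941, 0.338, -0.0], [0.338, 0.941, -0.0], [-0.0, -0.0, -1.0]]
force: [-0.5, -0.2, 1.2]
grip_width: 0.0438
```

{"op": "step_arm", "data": {
  "deltas": [
    [0, 0, 0, 0, 0, -40, 0.3],
    [0, 0, 0, 0, 0, -80, 0.3],
    [0, 0, 0, 0, 0, -120, 0.3],
    [0, 0, 0, 0, 0, -160, 0.3],
    [0, 0, 0, 0, 0, -200, 0.3]
  ]
}}

```text
time_s: 4.33
position: [0.5338, -0.1225, 0.2065]
ee_rot: [[-0.941, 0.338, -0.001], [0.338, 0.941, 0.0], [0.001, 0.0, -1.0]]
force: [2.0, -0.7, -0.7]
grip_width: 0.0433
```

Run:
```python
from h import *
plan(.5336,-.1238,.206,160)
s=snap('wrist','w3'); tile(s,0.2,(240,140,400,252))
def mk(s):
    hsv=cv2.cvtColor(s['pixels'],cv2.COLOR_RGB2HSV)
    cv2.imwrite('pics/c4.png',cv2.resize(cv2.cvtColor(s['pixels'],cv2.COLOR_RGB2BGR)[40:320,220:640],None,fx=1.9,fy=1.9,interpolation=cv2.INTER_CUBIC))
mk(s)
```

```text
t 4.33 pos [ 0.5338 -0.1225  0.2065] F [ 2.  -0.7 -0.7] w 0.0433 yaw 160.27
rows: [0.0002, -0.0007, 0.0047] [-0.2, -1.3, 0.5] n 0.0
red rect [ 522.7 -118.4] [41.2 38.4] 70.3 cent 526.7 -119.9 ang 70.39
all rect [ 518.  -116.7] [50.6 48.3] 70.3 cent 523.3 -118.5 ang 70.29
```

View pics/c4.png

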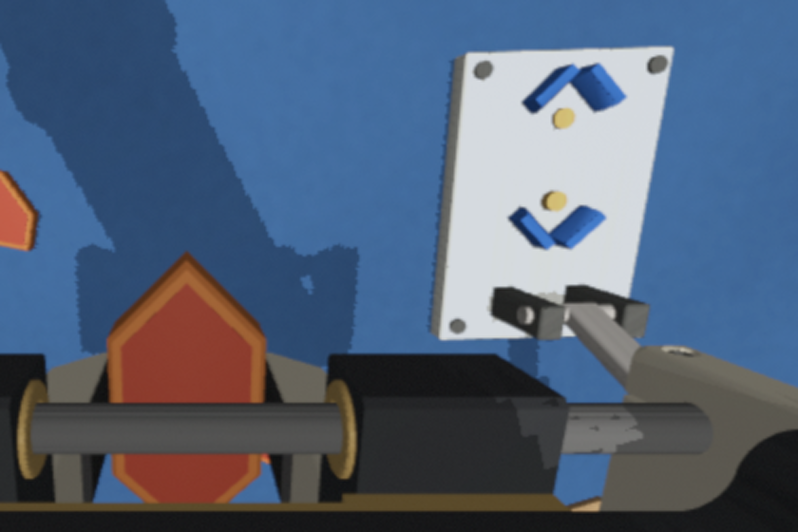

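Run:
```python
from h import *
s=load('w1')
f=lambda u,v,z: onz(s,420+u/3.3,50+v/3.3,z)[:2]
z=.022
A=f(120,50,z);B=f(463,30,z);C=f(93,525,z)
ex=(C-A);ex/=np.linalg.norm(ex);print('len',np.linalg.norm(C-A),np.linalg.norm(B-A),np.degrees(np.arctan2(*ex[::-1])), np.degrees(np.arctan2(*(B-A)[::-1])))
print('seat base',(A+B)/2+ex*.062,'pins',f(285,152,.027),f(275,290,.027),(f(285,152,.027)+f(275,290,.027))/2)
```

```text
len 0.17328739118548797 0.1185964645622594 -18.0245710599062 71.6988688309773
seat base [0.54574293 0.10923931] pins [0.52186779 0.11560192] [0.5678339  0.10207167] [0.54485084 0.1088368 ]
```

```bash
python3 -c "
from h import *
plan(.508,-.005,.206,162)"
```

```text
t 4.38 pos [ 0.5378 -0.1222  0.2143] F [4.  0.8 4.8] w 0.044 yaw 160.28
rows: [0.0015, 0.0097, -0.0299] [67.7, 100.2, 7.8] n 2.9
```

{"op": "step_arm", "data": {
  "deltas": [
    [0, 0, -0.01, 25, 33, 0, 0.3],
    [0, 0, -0.02, 48, 67, 0, 0.3],
    [0, 0, -0.03, 67, 100, 0, 0.3],
    [0, 0, -0.03, 67, 100, 0, 0.3],
    [0, 0, -0.03, 67, 100, 0, 0.3]
  ]
}}

```text
time_s: 4.8
position: [0.5046, -0.0035, 0.2048]
ee_rot: [[-0.952, 0.305, 0.0], [0.305, 0.952, 0.0], [-0.0, 0.0, -1.0]]
force: [0.2, 0.0, -1.5]
grip_width: 0.0439
```

Run:
```python
from h import *
plan(.545,.109,.206,162)
s=snap('wrist','w4')
plan(.545,.109,.206,162)
cv2.imwrite('pics/c5.png',cv2.resize(cv2.cvtColor(s['pixels'],cv2.COLOR_RGB2BGR)[20:240,260:540],None,fx=2.7,fy=2.7,interpolation=cv2.INTER_CUBIC))
```

```text
t 4.8 pos [ 0.5046 -0.0035  0.2048] F [ 0.2  0.  -1.5] w 0.0439 yaw 162.25
rows: [0.0002, 0.0003, 0.0044] [-4.2, 119.5, -1.2] n 2.9
t 4.85 pos [ 0.505  -0.0055  0.2045] F [-0.4 -1.2 -1.8] w 0.0441 yaw 162.08
rows: [-0.0005, 0.0001, 0.0013] [-2.8, 121.3, -1.5] n 2.9
```

View pics/c5.png

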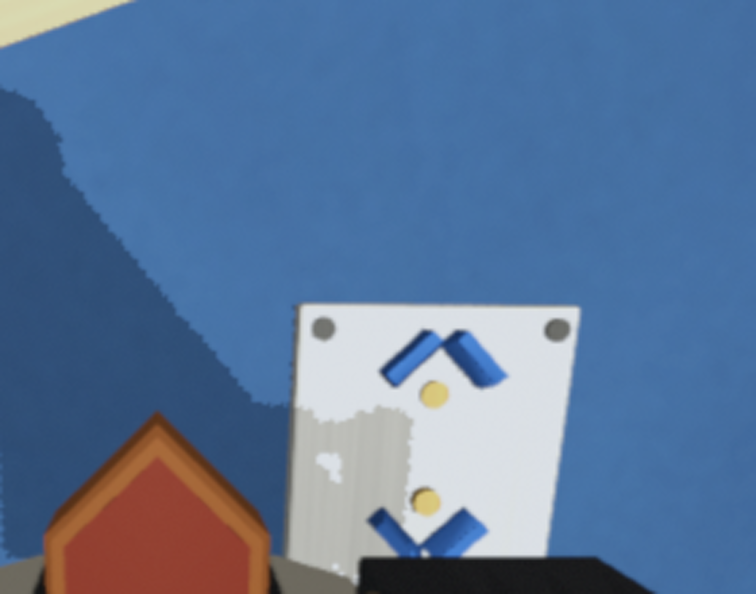

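Run:
```python
from h import *
s=load('w4')
g=lambda u,v,z: onz(s,260+u/2.7,20+v/2.7,z)[:2]
for z in (.020,.022,.024):
    A=g(298,304,z);B=g(580,306.5,z);D=g(288,555,z)
    ey=(B-A)/np.linalg.norm(B-A);ex=np.array([ey[1],-ey[0]])
    print(z,'w',np.linalg.norm(B-A),'angs',np.degrees(np.arctan2(ex[1],ex[0])),np.degrees(np.arctan2(*(D-A)[::-1])),'seat',(A+B)/2+ex*.062)
p1,p2=g(434,393,.027),g(427,500,.027)
print('pins',p1,p2,(p1+p2)/2,np.linalg.norm(p1-p2),np.degrees(np.arctan2(*(p2-p1)[::-1])))
# depth on floor
for u,v in ((350,360),(500,430),(540,350),(330,390)): print(dep(s,260+u/2.7,20+v/2.7)[2].round(4),end=' ')
print()
# V block inner top lower corners? tile
P=np.array([.505,-.0050]);yaw=np.radians(162.1);tx=np.array([np.cos(yaw),np.sin(yaw)]);ty=np.array([np.cos(yaw-np.pi/2),np.sin(yaw-np.pi/2)])
ty=np.array([np.sin(yaw),-np.cos(yaw)])
zt=.2047+.0152
for n,q in (('apex',(157,458)),('L',(65,545)),('R',(250,545))):
    d=g(*q,zt)-P; print(n,'tool x',d@tx*1000,'tool y',d@ty*1000)
```

```text
0.02 w 0.12061806751782471 angs -18.244701675539147 -17.460321336772378 seat [0.54523676 0.11007748]
0.022 w 0.11991285073078306 angs -18.244701675539133 -17.460321336772374 seat [0.54496418 0.10942269]
0.024 w 0.11920763394374144 angs -18.24470167553914 -17.460321336772367 seat [0.54469159 0.1087679 ]
pins [0.52085453 0.11710619] [0.56680502 0.10363974] [0.54382977 0.11037296] 0.047883118562001545 -16.333983346374623
0.0206 0.0223 0.0202 0.0211 
apex tool x 36.958125576978624 tool y 1.573647801717471
L tool x 19.780361917554313 tool y -16.058085163260884
R tool x 19.875283793647434 tool y 19.496452275116454
```

Run:
```python
from h import *
s=load('w4')
cv2.imwrite('pics/c6.png',cv2.resize(cv2.cvtColor(s['pixels'],cv2.COLOR_RGB2BGR)[160:250,260:380],None,fx=6,fy=6,interpolation=cv2.INTER_CUBIC))
```

```text
(no output)
```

View pics/c6.png

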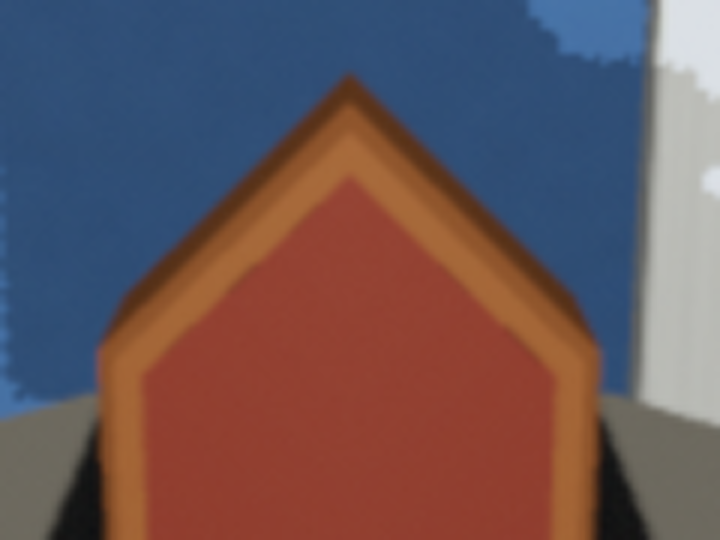

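Run:
```python
from h import *
s=load('w4')
g=lambda u,v,z: onz(s,260+u/6,160+v/6,z)[:2]
P=np.array([.505,-.0050]);yaw=np.radians(162.1);tx=np.array([np.cos(yaw),np.sin(yaw)])
ty=np.array([np.sin(yaw),-np.cos(yaw)])
zt=.2047+.0152-.0015
for n,q,z in (('apex',(350,102),zt),('L',(101,345),zt),('R',(599,345),zt),('bottomapex',(350,74),zt-.017)):
    d=g(*q,z)-P; print(n,'tool x',d@tx*1000,'tool y',d@ty*1000)
```

```text
apex tool x 43.135849993448886 tool y 1.6503778453474702
L tool x 21.648837792296163 tool y -19.95912677771014
R tool x 21.764461227910115 tool y 23.390369856244476
bottomapex tool x 42.72419959215394 tool y 1.6783798911398473
```

```bash
python3 -c "
from h import *
plan(.544,.1102,.08,162.1)"
```

```text
t 4.85 pos [ 0.505  -0.0055  0.2045] F [-0.4 -1.2 -1.8] w 0.0441 yaw 162.08
rows: [-0.0005, 0.0001, -0.0004] [-1.5, 122.2, 124.5] n 4.2
```

{"op": "step_arm", "data": {
  "deltas": [
    [0, 0, 0, -0.5, 35, 0, 0.3],
    [0, 0, 0, -1, 70, 0, 0.3],
    [0, 0, 0, -1.5, 105, 15, 0.3],
    [0, 0, 0, -1.5, 122, 45, 0.3],
    [0, 0, 0, -1.5, 122, 75, 0.3]
  ]
}}

```text
time_s: 5.27
position: [0.5465, 0.1137, 0.1295]
ee_rot: [[-0.952, 0.307, 0.004], [0.307, 0.952, 0.004], [-0.002, 0.005, -1.0]]
force: [-0.7, -0.5, -0.7]
grip_width: 0.0439
```

{"op": "step_arm", "data": {
  "deltas": [
    [0, 0, 0, 0, 0, 25, 0.3],
    [0, 0, 0, 0, 0, 48, 0.3],
    [0, 0, 0, 0, 0, 48, 0.3],
    [0, 0, 0, 0, 0, 48, 0.3],
    [0, 0, 0, 0, 0, 48, 0.3]
  ]
}}

```text
time_s: 5.68
position: [0.5453, 0.109, 0.0826]
ee_rot: [[-0.95, 0.311, 0.001], [0.311, 0.95, 0.0], [-0.001, 0.0, -1.0]]
force: [-0.1, 0.4, -0.7]
grip_width: 0.0436
```

Run:
```python
from h import *
plan(.544,.1102,.08,162.1)
s=snap('wrist','w5')
cv2.imwrite('pics/c7.png',cv2.resize(cv2.cvtColor(s['pixels'],cv2.COLOR_RGB2BGR)[90:260,210:430],None,fx=3.5,fy=3.5,interpolation=cv2.INTER_CUBIC))
snap('side','s5')
```

```text
t 5.68 pos [0.5453 0.109  0.0826] F [-0.1  0.4 -0.7] w 0.0436 yaw 161.89
rows: [0.0005, 0.0009, -0.0036] [1.6, 0.7, 2.6] n 0.1
```

View pics/c7.png

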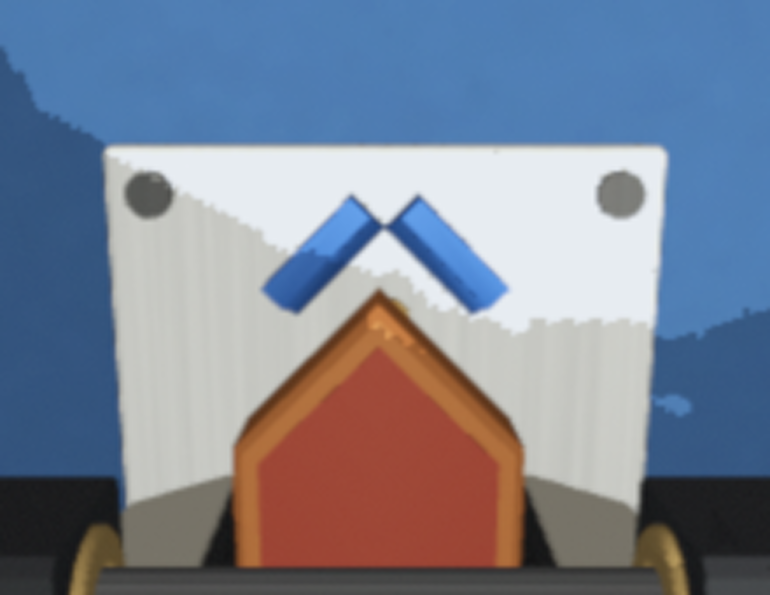

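View pics/s5.png

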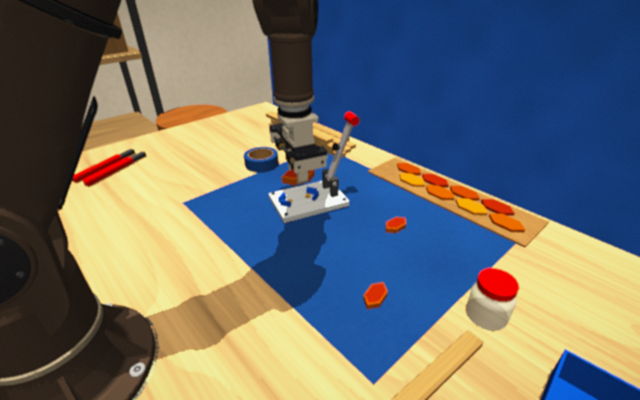

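Run:
```python
from h import *
s=load('w5')
g=lambda u,v,z: onz(s,210+u/3.5,90+v/3.5,z)[:2]
P=np.array([.5453,.109]);zt=.0826
tx=np.array([-.9504,.311]);ty=np.array([.311,.9504])
def pr(n,u,v,z): d=(g(u,v,z)-P)*1000; print(n,'x',round(d@tx,1),'y',round(d@ty,1))
for z in (.020,.022): pr('A',105,147,z);pr('B',666,146,z)
for z in (.020,.022): pr('screwL',149,194,z);pr('screwR',620,194,z)
pr('Vmeet top',385,227,.037)
pr('Vo L',352,195,.036);pr('Vo R',418,195,.036)
pr('Vi L',297,313,.036);pr('Vi R',475,313,.036);pr('Ve L',262,289,.036);pr('Ve R',509,288,.036)
pr('apex',379,307,zt+.0137);pr('L',235,446,zt+.0137);pr('R',522,446,zt+.0137);pr('bot',379,290,zt-.0033)
```

```text
A x 62.3 y -57.5
B x 62.5 y 61.3
A x 62.4 y -56.9
B x 62.6 y 60.8
screwL x 52.5 y -48.7
screwR x 52.5 y 52.2
screwL x 52.7 y -48.3
screwR x 52.7 y 51.7
Vmeet top x 47.3 y 1.7
Vo L x 53.5 y -4.8
Vo R x 53.5 y 8.3
Vi L x 29.7 y -16.2
Vi R x 29.7 y 20.2
Ve L x 34.6 y -23.2
Ve R x 34.8 y 27.0
apex x 42.0 y 0.4
L x 21.0 y -21.0
R x 21.0 y 21.8
bot x 41.6 y 0.5
```

{"op": "step_arm", "data": {
  "deltas": [
    [0, 0, 0, 1.1, 1.5, 10, 0.3],
    [0, 0, 0, 1.1, 1.5, 20, 0.3],
    [0, 0, 0, 1.1, 1.5, 30, 0.3],
    [0, 0, 0, 1.1, 1.5, 36, 0.3],
    [0, 0, 0, 1.1, 1.5, 36, 0.3]
  ]
}}

```text
time_s: 6.2
position: [0.5426, 0.1108, 0.0438]
ee_rot: [[-0.951, 0.31, -0.003], [0.31, 0.951, -0.001], [0.002, -0.002, -1.0]]
force: [0.1, -0.1, -1.5]
grip_width: 0.0438
```

{"op": "step_arm", "data": {
  "deltas": [
    [0, 0, 0, 0, 0, 0, 0.3],
    [0, 0, 0, 0, 0, 0, 0.3],
    [0, 0, 0, 0, 0, 0, 0.3]
  ]
}}

```text
time_s: 6.45
position: [0.5441, 0.1114, 0.0461]
ee_rot: [[-0.951, 0.31, 0.001], [0.31, 0.951, 0.0], [-0.0, 0.0, -1.0]]
force: [-0.4, 0.2, -1.1]
grip_width: 0.0432
```

Run:
```python
from h import *
plan(.544,.1102,.046,162.1)
s=snap('wrist','w6')
cv2.imwrite('pics/c8.png',cv2.resize(cv2.cvtColor(s['pixels'],cv2.COLOR_RGB2BGR)[90:260,210:430],None,fx=3.5,fy=3.5,interpolation=cv2.INTER_CUBIC))
```

```text
t 6.45 pos [0.5441 0.1114 0.0461] F [-0.4  0.2 -1.1] w 0.0432 yaw 161.96
rows: [0.0003, 0.0005, -0.0024] [-0.3, -1.2, 0.1] n 0.0
```

View pics/c8.png

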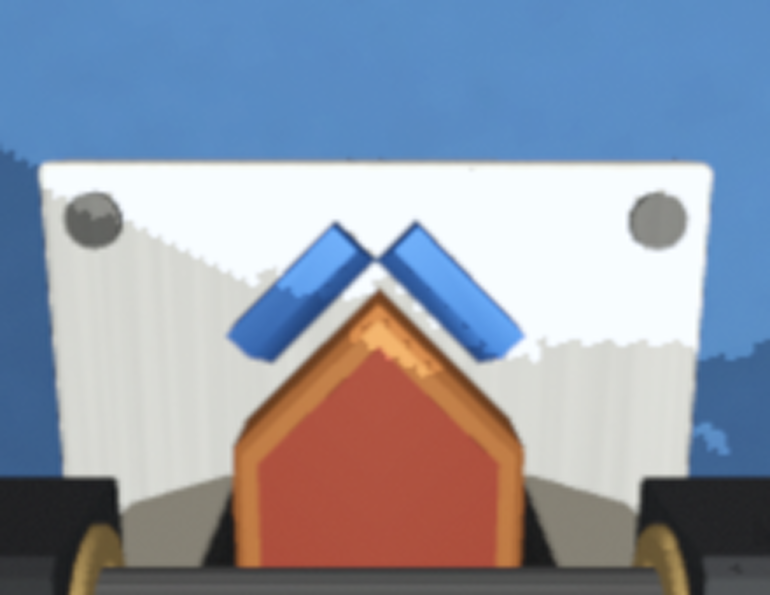

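Run:
```python
from h import *
s=load('w6')
g=lambda u,v,z: onz(s,210+u/3.5,90+v/3.5,z)[:2]
P=np.array([.5441,.1114]);zt=.0461
tx=np.array([-.951,.31]);ty=np.array([.31,.951])
def pr(n,u,v,z): d=(g(u,v,z)-P)*1000; print(n,'x',round(d@tx,1),'y',round(d@ty,1))
pr('A',41,162,.0215);pr('B',711,163,.0215)
pr('screwL',93,220,.0215);pr('screwR',658,220,.0215)
pr('Vmeet top',376,260,.036)
pr('Vi L',270,361,.036);pr('Vi R',483,361,.036)
pr('apex',379,307,zt+.0137);pr('L',235,446,zt+.0137);pr('R',522,446,zt+.0137);pr('bot',379,290,zt-.0033)
```

```text
A x 60.8 y -58.9
B x 60.7 y 58.8
screwL x 50.7 y -50.5
screwR x 50.8 y 50.2
Vmeet top x 45.6 y -0.0
Vi L x 28.4 y -18.0
Vi R x 28.4 y 18.2
apex x 42.0 y 0.4
L x 21.0 y -21.0
R x 21.0 y 21.8
bot x 41.7 y 0.5
```

{"op": "step_arm", "data": {
  "deltas": [
    [0, 0, 0, -0.4, -0.4, 3, 0.3],
    [0, 0, 0, -0.4, -0.4, 6, 0.3],
    [0, 0, 0, -0.4, -0.4, 9, 0.3],
    [0, 0, 0, -0.4, -0.4, 10, 0.3],
    [0, 0, 0, -0.4, -0.4, 10, 0.3]
  ]
}}

```text
time_s: 6.92
position: [0.5438, 0.1106, 0.0353]
ee_rot: [[-0.951, 0.31, -0.001], [0.31, 0.951, -0.0], [0.001, -0.0, -1.0]]
force: [-0.4, -0.3, -0.9]
grip_width: 0.0433
```

{"op": "step_arm", "data": {
  "deltas": [
    [0, 0, 0, 0, 0, 1, 0.3],
    [0, 0, 0, 0, 0, 2, 0.3],
    [0, 0, 0, 0, 0, 3, 0.3],
    [0, 0, 0, 0, 0, 4, 0.3],
    [0, 0, 0, 0, 0, 4, 0.3]
  ]
}}

```text
time_s: 7.33
position: [0.5441, 0.1108, 0.032]
ee_rot: [[-0.951, 0.31, 0.0], [0.31, 0.951, -0.0], [-0.0, -0.0, -1.0]]
force: [-1.3, -1.0, 4.8]
grip_width: 0.0438
```

Run:
```python
from h import *
plan(.544,.1102,.046,162.1)
s=snap('wrist','w7')
cv2.imwrite('pics/c9.png',cv2.resize(cv2.cvtColor(s['pixels'],cv2.COLOR_RGB2BGR)[90:260,210:430],None,fx=3.5,fy=3.5,interpolation=cv2.INTER_CUBIC))
```

```text
t 7.33 pos [0.5441 0.1108 0.032 ] F [-1.3 -1.   4.8] w 0.0438 yaw 161.96
rows: [-0.0001, 0.0004, -0.0024] [-0.1, -0.6, -14.0] n 0.3
```

View pics/c9.png

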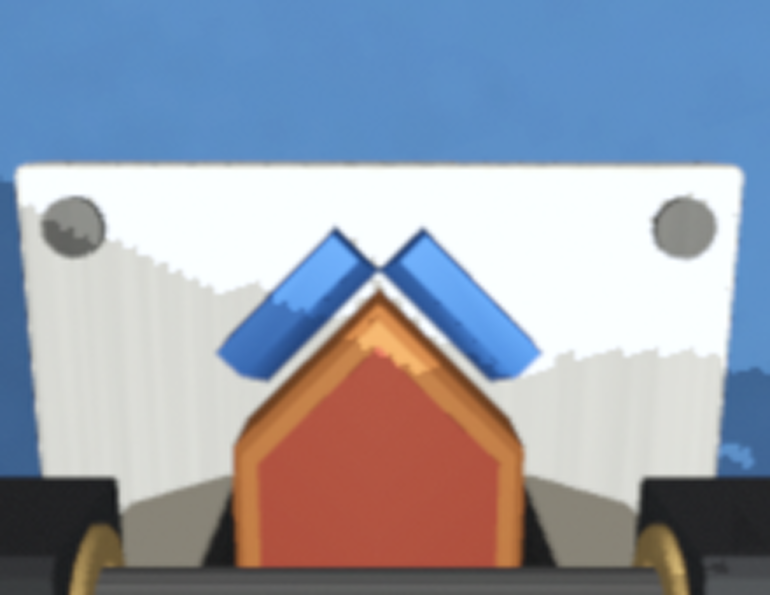

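Run:
```python
from h import *
s=load('w7')
g=lambda u,v,z: onz(s,210+u/3.5,90+v/3.5,z)[:2]
P=np.array([.5441,.1108]);zt=.032
tx=np.array([-.951,.31]);ty=np.array([.31,.951])
def pr(n,u,v,z): d=(g(u,v,z)-P)*1000; print(n,z,'x',round(d@tx,1),'y',round(d@ty,1))
for z in(.018,.0215):pr('A',17,164,z);pr('B',742,164,z);pr('screwL',73,227,z);pr('screwR',684,227,z)
pr('Vmeet top',379,268,.036)
pr('Vi L',267,380,.036);pr('Vi R',494,380,.036)
pr('apex',379,307,zt+.0137);pr('L',235,446,zt+.0137);pr('R',522,446,zt+.0137);pr('bot',379,290,zt-.0033)
print([dep(s,u,v)[2].round(4) for u,v in ((230,170),(400,160),(235,200),(400,185),(318,130))])
```

```text
A 0.018 x 60.9 y -59.5
B 0.018 x 61.0 y 60.6
screwL 0.018 x 50.6 y -51.0
screwR 0.018 x 50.6 y 51.8
A 0.0215 x 61.1 y -58.3
B 0.0215 x 61.1 y 59.3
screwL 0.0215 x 50.9 y -50.0
screwR 0.0215 x 50.9 y 50.7
Vmeet top 0.036 x 46.2 y 0.4
Vi L 0.036 x 28.6 y -17.1
Vi R 0.036 x 28.6 y 18.5
apex 0.045700000000000005 x 42.0 y 0.4
L 0.045700000000000005 x 21.0 y -21.0
R 0.045700000000000005 x 21.0 y 21.8
bot 0.0287 x 41.6 y 0.5
[np.float64(0.0209), np.float64(0.024), np.float64(0.0211), np.float64(0.0195), np.float64(-0.0005)]
```

{"op": "step_arm", "data": {
  "deltas": [
    [0, 0, 0, -0.3, 0, 0.5, 0.3],
    [0, 0, 0, -0.3, 0, 1, 0.3],
    [0, 0, 0, -0.3, 0, 1.5, 0.3],
    [0, 0, 0, -0.3, 0, 1.5, 0.3]
  ]
}}

```text
time_s: 7.72
position: [0.5441, 0.1108, 0.0305]
ee_rot: [[-0.951, 0.309, -0.0], [0.309, 0.951, -0.0], [-0.0, -0.0, -1.0]]
force: [-2.3, -1.0, 6.6]
grip_width: 0.0436
```

{"op": "step_arm", "data": {
  "deltas": [
    [0, 0, 0, 0, 0, 0.5, 0.3],
    [0, 0, 0, 0, 0, 1, 0.3],
    [0, 0, 0, 0, 0, 1.5, 0.3],
    [0, 0, 0, 0, 0, 2, 0.3],
    [0, 0, 0, 0, 0, 2, 0.3]
  ]
}}

```text
time_s: 8.13
position: [0.5442, 0.1108, 0.029]
ee_rot: [[-0.951, 0.31, 0.0], [0.31, 0.951, -0.0], [-0.0, -0.0, -1.0]]
force: [-3.2, -0.8, 11.5]
grip_width: 0.0436
```

{"op": "step_arm", "data": {
  "deltas": [
    [0, 0, 0, 0.5, 0.1, 0.5, 0.3],
    [0, 0, 0, 0.5, 0.1, 1, 0.3],
    [0, 0, 0, 0.5, 0.1, 1.5, 0.3],
    [0, 0, 0, 0.5, 0.1, 1.5, 0.3]
  ]
}}

```text
time_s: 8.47
position: [0.5442, 0.1108, 0.0277]
ee_rot: [[-0.951, 0.31, 0.001], [0.31, 0.951, -0.001], [-0.001, -0.0, -1.0]]
force: [-4.6, -1.6, 13.3]
grip_width: 0.0437
```

Run:
```python
from h import *
plan(.544,.1102,.046,162.1)
print(robot.sense()['ft_torque'])
s=snap('wrist','w8')
cv2.imwrite('pics/c10.png',cv2.resize(cv2.cvtColor(s['pixels'],cv2.COLOR_RGB2BGR)[90:260,210:430],None,fx=3.5,fy=3.5,interpolation=cv2.INTER_CUBIC))
```

```text
t 8.47 pos [0.5442 0.1108 0.0277] F [-4.6 -1.6 13.3] w 0.0437 yaw 161.96
rows: [-0.0003, 0.0011, -0.0025] [-0.1, -0.7, -18.3] n 0.4
[-0.43166223  0.73661868 -0.00985051]
```

View pics/c10.png

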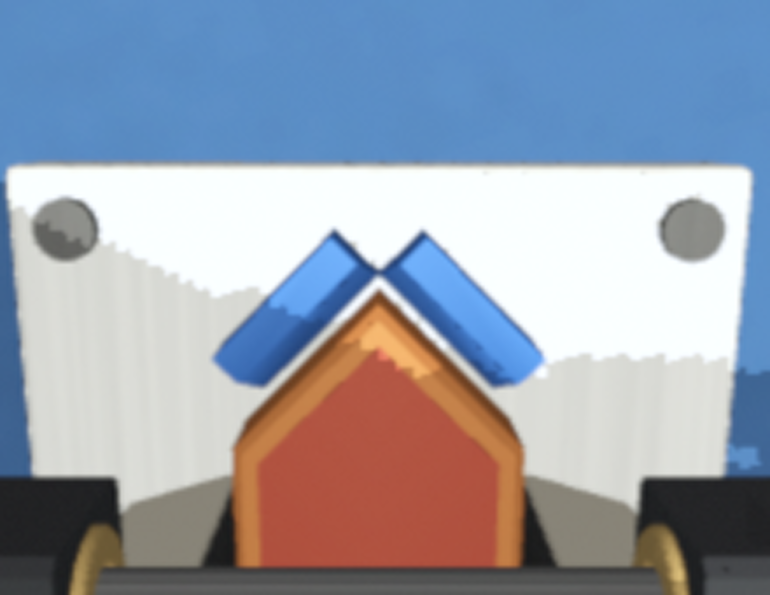

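{"op": "step_arm", "data": {
  "deltas": [
    [0, 0, 0, 0.4, 0, 0.5, 0.3],
    [0, 0, 0, 0.4, 0, 1, 0.3],
    [0, 0, 0, 0.4, 0, 1, 0.3]
  ]
}}

```text
time_s: 8.77
position: [0.5442, 0.1108, 0.0268]
ee_rot: [[-0.951, 0.31, 0.002], [0.31, 0.951, -0.001], [-0.002, -0.0, -1.0]]
force: [-1.6, -3.4, 13.7]
grip_width: 0.0435
```

{"op": "step_arm", "data": {
  "deltas": [
    [0, 0, 0, 0, 0, 0.5, 0.3],
    [0, 0, 0, 0, 0, 1, 0.3],
    [0, 0, 0, 0, 0, 1, 0.3]
  ]
}}

```text
time_s: 9.02
position: [0.5442, 0.1108, 0.0263]
ee_rot: [[-0.951, 0.31, 0.002], [0.31, 0.951, -0.001], [-0.002, -0.0, -1.0]]
force: [-5.3, -3.5, 19.1]
grip_width: 0.0435
```

{"op": "step_arm", "data": {
  "deltas": [
    [0, 0, 0, 0, 0, 0.5, 0.3],
    [0, 0, 0, 0, 0, 1, 0.3],
    [0, 0, 0, 0, 0, 1, 0.3]
  ]
}}

```text
time_s: 9.27
position: [0.5442, 0.1108, 0.0262]
ee_rot: [[-0.951, 0.31, 0.002], [0.31, 0.951, -0.002], [-0.003, -0.001, -1.0]]
force: [-8.9, -5.5, 31.6]
grip_width: 0.0436
```

{"op": "step_arm", "data": {
  "deltas": [
    [0, 0, 0, 0, 0, -0.8, 0.3],
    [0, 0, 0, 0, 0, -1.5, 0.3],
    [0, 0, 0, 0, 0, -1.5, 0.3]
  ]
}}

```text
time_s: 9.52
position: [0.5442, 0.1108, 0.0263]
ee_rot: [[-0.951, 0.31, 0.002], [0.31, 0.951, -0.001], [-0.002, 0.0, -1.0]]
force: [-2.5, -1.6, 13.1]
grip_width: 0.0437
```

{"op": "step_arm", "data": {
  "deltas": [
    [0, 0, 0, 0, 0, 0, 0.7],
    [0, 0, 0, 0, 0, 0, 0.7],
    [0, 0, 0, 0, 0, 0, 0.7],
    [0, 0, 0, 0, 0, 0, 0.7],
    [0, 0, 0, 0, 0, 0, 0.7]
  ]
}}

```text
time_s: 9.93
position: [0.5435, 0.111, 0.025]
ee_rot: [[-0.951, 0.31, -0.0], [0.31, 0.951, 0.0], [0.0, -0.0, -1.0]]
force: [-0.3, -0.6, -0.1]
grip_width: 0.0639
```

{"op": "step_arm", "data": {
  "deltas": [
    [0, 0, 0, 0, 0, -20, 0.7],
    [0, 0, 0, 0, 0, -50, 0.7],
    [0, 0, 0, 0, 0, -75, 0.5],
    [0, 0, 0, 0, 0, -75, 0.2],
    [0, 0, 0, 0, 0, -75, 0]
  ]
}}

```text
time_s: 10.35
position: [0.5444, 0.1113, 0.1014]
ee_rot: [[-0.951, 0.31, 0.003], [0.31, 0.951, 0.0], [-0.002, 0.001, -1.0]]
force: [0.3, -1.3, -0.4]
grip_width: 0.0487
```

{"op": "step_arm", "data": {
  "deltas": [
    [0, 0, 0, 0, 0, 0, 0],
    [0, 0, 0, 0, 0, 0, 0],
    [0, 0, 0, 0, 0, 0, 0],
    [0, 0, 0, 0, 0, 0, 0],
    [0, 0, 0, 0, 0, 0, 0]
  ]
}}

```text
time_s: 10.77
position: [0.5432, 0.111, 0.0996]
ee_rot: [[-0.951, 0.31, -0.001], [0.31, 0.951, -0.0], [0.001, -0.0, -1.0]]
force: [-0.9, -0.5, 0.2]
grip_width: 0.0159
```

Run:
```python
from h import *
plan(.544,.1108,.101,162)
s=snap('wrist','w9')
plan(.544,.1108,.101,162)
cv2.imwrite('pics/c11.png',cv2.resize(cv2.cvtColor(s['pixels'],cv2.COLOR_RGB2BGR)[90:260,210:430],None,fx=3.5,fy=3.5,interpolation=cv2.INTER_CUBIC))
snap('side','s9');
```

```text
t 10.77 pos [0.5432 0.111  0.0996] F [-0.9 -0.5  0.2] w 0.0159 yaw 161.97
rows: [-0.0005, -0.001, -0.0005] [-0.9, 0.1, -1.4] n 0.0
t 10.82 pos [0.5433 0.111  0.0998] F [-0.8  0.2 -0.3] w 0.0115 yaw 161.97
rows: [-0.0004, -0.0008, -0.0006] [-0.8, 0.0, -1.2] n 0.0
```

View pics/c11.png

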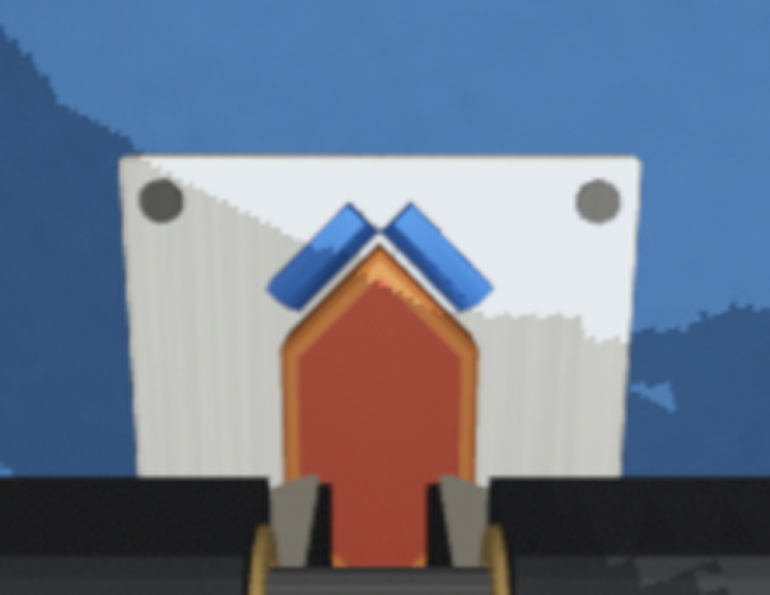

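{"op": "step_arm", "data": {
  "deltas": [
    [0, 0, 0, 24, 0, 15, 0],
    [0, 0, 0, 24, 0, 30, 0],
    [0, 0, 0, 24, 0, 45, 0],
    [0, 0, 0, 24, 0, 52, 0],
    [0, 0, 0, 24, 0, 52, 0]
  ],
  "force": 20
}}

```text
time_s: 11.28
position: [0.5198, 0.118, 0.0468]
ee_rot: [[-0.951, 0.31, -0.002], [0.31, 0.951, -0.001], [0.002, -0.001, -1.0]]
force: [-0.1, -1.7, -0.1]
grip_width: 0.0005
```

{"op": "step_arm", "data": {
  "deltas": [
    [0, 0, 0, 0, 0, 1.5, 0],
    [0, 0, 0, 0, 0, 3, 0],
    [0, 0, 0, 0, 0, 4.5, 0],
    [0, 0, 0, 0, 0, 5, 0],
    [0, 0, 0, 0, 0, 5, 0]
  ]
}}

```text
time_s: 11.7
position: [0.5209, 0.1184, 0.0434]
ee_rot: [[-0.951, 0.31, 0.0], [0.31, 0.951, 0.0], [-0.0, 0.0, -1.0]]
force: [0.1, -0.2, 0.0]
grip_width: 0.0006
```

{"op": "step_arm", "data": {
  "deltas": [
    [0, 0, 0, 0, 0, 0.7, 0],
    [0, 0, 0, 0, 0, 1.4, 0],
    [0, 0, 0, 0, 0, 2, 0],
    [0, 0, 0, 0, 0, 2, 0]
  ]
}}

```text
time_s: 12.03
position: [0.5209, 0.1185, 0.042]
ee_rot: [[-0.951, 0.31, 0.001], [0.31, 0.951, -0.0], [-0.001, -0.0, -1.0]]
force: [-3.3, -2.1, 9.4]
grip_width: -0.0
```

{"op": "step_arm", "data": {
  "deltas": [
    [0, 0, 0, 0, 0, 0.5, 0],
    [0, 0, 0, 0, 0, 1, 0],
    [0, 0, 0, 0, 0, 1, 0]
  ]
}}

```text
time_s: 12.28
position: [0.5209, 0.1185, 0.0418]
ee_rot: [[-0.951, 0.31, 0.001], [0.31, 0.951, -0.001], [-0.001, -0.001, -1.0]]
force: [-5.1, -2.8, 21.3]
grip_width: 0.0004
```

{"op": "step_arm", "data": {
  "deltas": [
    [0, 0, 0, 0, 0, -6, 0],
    [0, 0, 0, -24, 0, -8, 0],
    [0, 0, 0, -48, 0, -8, 0],
    [0, 0, 0, -48, 0, -2, 0],
    [0, 0, 0, -48, 0, -2, 0]
  ]
}}

```text
time_s: 12.7
position: [0.5686, 0.1027, 0.0421]
ee_rot: [[-0.95, 0.312, 0.003], [0.312, 0.95, 0.0], [-0.002, 0.001, -1.0]]
force: [0.5, 0.6, 0.8]
grip_width: 0.0005
```

{"op": "step_arm", "data": {
  "deltas": [
    [0, 0, 0, 0, 0, 0.5, 0],
    [0, 0, 0, 0, 0, 1, 0],
    [0, 0, 0, 0, 0, 1, 0]
  ]
}}

```text
time_s: 12.95
position: [0.567, 0.1035, 0.042]
ee_rot: [[-0.951, 0.31, 0.002], [0.31, 0.951, -0.0], [-0.002, 0.0, -1.0]]
force: [3.0, -3.1, 5.6]
grip_width: 0.0007
```

{"op": "step_arm", "data": {
  "deltas": [
    [0, 0, 0, 0, 0, 0.5, 0],
    [0, 0, 0, 0, 0, 1, 0],
    [0, 0, 0, 0, 0, 1, 0]
  ]
}}

```text
time_s: 13.2
position: [0.567, 0.1036, 0.0419]
ee_rot: [[-0.951, 0.31, 0.003], [0.31, 0.951, -0.001], [-0.003, 0.0, -1.0]]
force: [0.8, -3.8, 15.7]
grip_width: 0.0002
```

{"op": "step_arm", "data": {
  "deltas": [
    [0, 0, 0, 0, 0, 0.5, 0],
    [0, 0, 0, 0, 0, 0.8, 0],
    [0, 0, 0, 0, 0, 0.8, 0]
  ]
}}

```text
time_s: 13.45
position: [0.5671, 0.1036, 0.0418]
ee_rot: [[-0.951, 0.31, 0.003], [0.31, 0.951, -0.001], [-0.003, -0.0, -1.0]]
force: [-2.1, -4.8, 24.0]
grip_width: 0.0004
```

{"op": "step_arm", "data": {
  "deltas": [
    [0, 0, 0, 0, 0, -20, 0],
    [0, 0, 0, 20, 0, -60, 0],
    [0, 0, 0, 40, 0, -100, 0],
    [0, 0, 0, 70, 0, -140, 0.3],
    [0, 0, 0, 100, 0, -180, 0.5]
  ]
}}

```text
time_s: 13.87
position: [0.4819, 0.131, 0.2023]
ee_rot: [[-0.951, 0.309, -0.001], [0.309, 0.951, -0.0], [0.001, -0.001, -1.0]]
force: [1.0, 0.1, 0.5]
grip_width: 0.0096
```

{"op": "step_arm", "data": {
  "deltas": [
    [0, 0, 0, 0, 0, -40, 0.6],
    [0, 0, 0, 0, 0, -80, 0.6],
    [0, 0, 0, 0, 0, -80, 0.6],
    [0, 0, 0, 0, 0, -80, 0.6],
    [0, 0, 0, 0, 0, -80, 0.6]
  ]
}}

```text
time_s: 14.28
position: [0.4831, 0.1303, 0.2806]
ee_rot: [[-0.951, 0.309, -0.001], [0.309, 0.951, -0.001], [0.001, -0.001, -1.0]]
force: [-0.3, 0.1, -0.5]
grip_width: 0.0423
```

Run:
```python
from h import *
plan(.67,.07,.3,162)
s=snap('wrist','w10');snap('side','s10');snap('top','t10')
cv2.imwrite('pics/c12.png',cv2.resize(cv2.cvtColor(load('side0')['pixels'],cv2.COLOR_RGB2BGR)[90:230,260:400],None,fx=4,fy=4,interpolation=cv2.INTER_CUBIC))
```

```text
t 14.28 pos [0.4831 0.1303 0.2806] F [-0.3  0.1 -0.5] w 0.0423 yaw 161.98
rows: [-0.0012, -0.0005, -0.0003] [-196.3, 0.5, -19.5] n 4.7
```

View pics/w10.png

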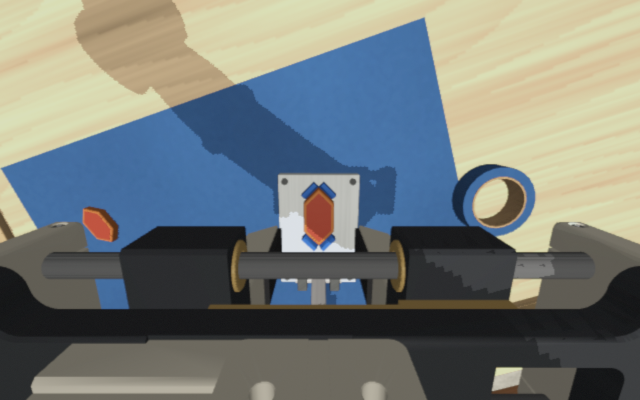

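View pics/s10.png

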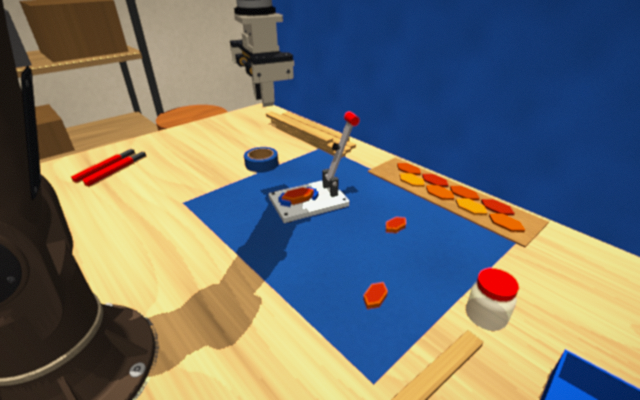

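View pics/t10.png

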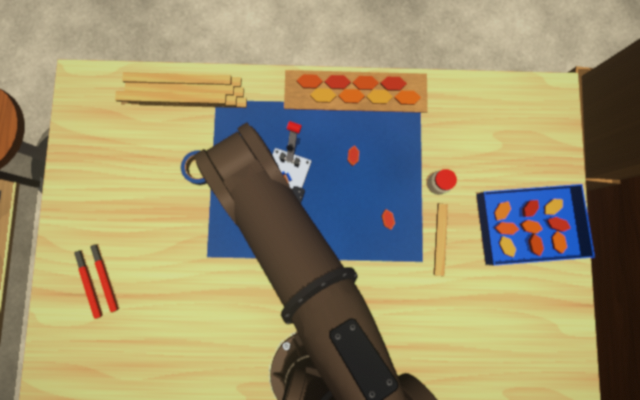

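Run:
```python
from h import *
rs=[]
for f,box in (('t10',(270,110,315,140)),('s10',(335,100,370,135))):
    s=load(f);hsv=cv2.cvtColor(s['pixels'],cv2.COLOR_RGB2HSV)
    m=(((hsv[...,0]<10)|(hsv[...,0]>170))&(hsv[...,1]>140)&(hsv[...,2]>60)).astype(np.uint8)
    k=np.zeros_like(m);k[box[1]:box[3],box[0]:box[2]]=1;m*=k
    M=cv2.moments(m,True);u,v=M['m10']/M['m00'],M['m01']/M['m00'];print(f,u,v,M['m00'])
    o,d=ray(s,u,v);rs.append((o,d/np.linalg.norm(d)))
(o1,d1),(o2,d2)=rs
A=np.c_[d1,-d2];t=np.linalg.lstsq(A,o2-o1,rcond=None)[0]
p1,p2=o1+d1*t[0],o2+d2*t[1];p=(p1+p2)/2;print(p1,p2,'mid',p)
H=np.array([.6256,.0842,.0614]);ex=np.array([.951,-.31,0])
d=p-H;th=np.arctan2(d[2],-d@ex);print('rel x',d@ex,'y',d@np.array([.31,.951,0]),'z',d[2],'r',np.hypot(d@ex,d[2]),'th',th)
for t in (th,1.9,1.95):print(t,H+.16*(-np.cos(t)*ex+np.sin(t)*np.array([0,0,1])))
```

```text
t10 293.6126126126126 126.91891891891892 111.0
s10 351.4852941176471 118.25735294117646 136.0
[0.68163591 0.06647056 0.21081664] [0.68223402 0.06592109 0.21097351] mid [0.68193496 0.06619583 0.21089508]
rel x 0.059155844368106884 y 0.0003418727739404142 z 0.14949507952561072 r 0.1607737314528476 th 1.9475940294076277
1.9475940294076277 [0.68158647 0.06594994 0.21017563]
1.9 [0.67479174 0.06816484 0.21280801]
1.95 [0.68192672 0.06583903 0.21003355]
```

```bash
python3 -c "
from h import *
plan(.6818,.066,.275,162)"
```

```text
t 14.43 pos [0.4831 0.13   0.2797] F [0.1 0.  0.4] w 0.0532 yaw 161.98
rows: [-0.0016, -0.0025, -0.0004] [-208.7, 0.6, 4.2] n 5.0
```

{"op": "step_arm", "data": {
  "deltas": [
    [0, 0, 0, -40, 0.5, 0, 0.7],
    [0, 0, 0, -80, 0.5, 0, 0.7],
    [0, 0, 0, -120, 0.5, 2, 0.7],
    [0, 0, 0, -160, 0.5, 4, 0.7],
    [0, 0, 0, -200, 0.5, 4, 0.7]
  ]
}}

```text
time_s: 14.85
position: [0.6754, 0.0679, 0.2748]
ee_rot: [[-0.951, 0.31, -0.003], [0.31, 0.951, -0.001], [0.003, -0.002, -1.0]]
force: [1.2, -0.3, 0.4]
grip_width: 0.0642
```

{"op": "step_arm", "data": {
  "deltas": [
    [0, 0, 0, -8, 0, 0, 0.7],
    [0, 0, 0, -8, 0, 0, 0.7],
    [0, 0, 0, -8, 0, 0, 0.7]
  ]
}}

```text
time_s: 15.1
position: [0.6813, 0.067, 0.2753]
ee_rot: [[-0.951, 0.309, -0.003], [0.309, 0.951, 0.001], [0.003, -0.0, -1.0]]
force: [-0.5, 0.7, -0.6]
grip_width: 0.0643
```

Run:
```python
from h import *
plan(.6818,.066,.1915,162)
s=snap('wrist','w11')
```

```text
t 15.1 pos [0.6813 0.067  0.2753] F [-0.5  0.7 -0.6] w 0.0643 yaw 161.99
rows: [-0.0004, -0.0033, -0.0002] [-1.0, -0.8, 83.8] n 2.0
```

View pics/w11.png

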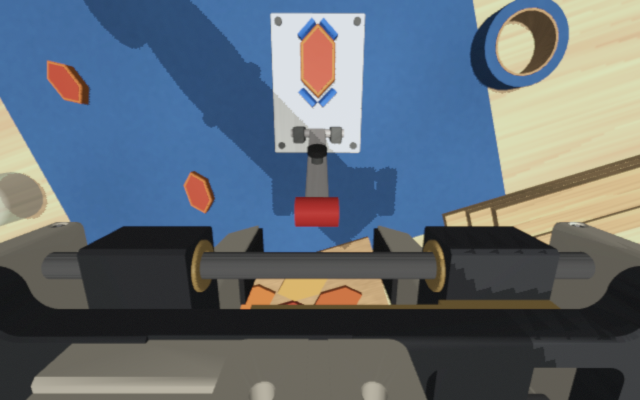

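{"op": "step_arm", "data": {
  "deltas": [
    [0, 0, 0, -1, -0.5, 25, 0.7],
    [0, 0, 0, -1, -0.5, 50, 0.7],
    [0, 0, 0, -1, -0.5, 70, 0.7],
    [0, 0, 0, -1, -0.5, 80, 0.7],
    [0, 0, 0, -1, -0.5, 84, 0.7]
  ]
}}

```text
time_s: 15.57
position: [0.681, 0.066, 0.1919]
ee_rot: [[-0.951, 0.308, -0.003], [0.308, 0.951, -0.001], [0.002, -0.001, -1.0]]
force: [-1.1, -0.1, -0.4]
grip_width: 0.0645
```

Run:
```python
from h import *
plan(.6818,.066,.1915,162)
s=snap('wrist','w12')
plan(.6818,.066,.1915,162)
```

```text
t 15.57 pos [0.681  0.066  0.1919] F [-1.1 -0.1 -0.4] w 0.0645 yaw 162.04
rows: [-0.0015, -0.0022, 0.0007] [-0.7, 0.3, 0.4] n 0.0
t 15.62 pos [0.6816 0.066  0.1923] F [ 0.6  0.7 -0.2] w 0.064 yaw 162.02
rows: [-0.0009, -0.0015, 0.0004] [-0.2, 0.1, 0.8] n 0.0
```

View pics/w12.png

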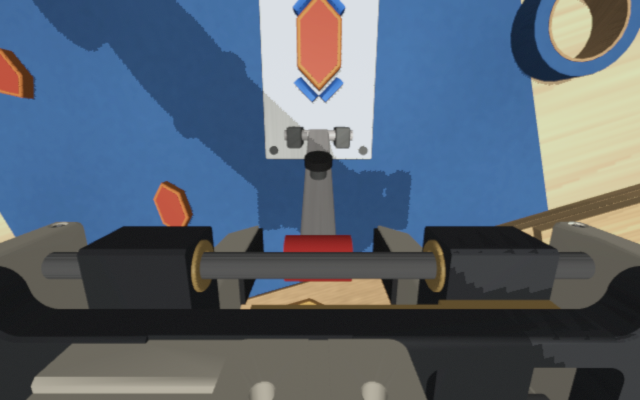

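Knob is centred between the fingers at (318,258). Closing with a light grip.

{"op": "step_arm", "data": {
  "deltas": [
    [0, 0, 0, 0, 0, 0, 0.2],
    [0, 0, 0, 0, 0, 0, 0.2],
    [0, 0, 0, 0, 0, 0, 0.2],
    [0, 0, 0, 0, 0, 0, 0.2],
    [0, 0, 0, 0, 0, 0, 0.2]
  ],
  "force": 12
}}

```text
time_s: 16.03
position: [0.6831, 0.0658, 0.1939]
ee_rot: [[-0.951, 0.31, 0.001], [0.31, 0.951, 0.0], [-0.001, 0.0, -1.0]]
force: [0.2, -0.3, -0.7]
grip_width: 0.0358
```

{"op": "step_arm", "data": {
  "deltas": [
    [0, 0, 0, 0, 0, 0, 0.2],
    [0, 0, 0, 0, 0, 0, 0.2],
    [0, 0, 0, 0, 0, 0, 0.2],
    [0, 0, 0, 0, 0, 0, 0.2]
  ]
}}

```text
time_s: 16.37
position: [0.6832, 0.0652, 0.1937]
ee_rot: [[-0.951, 0.31, 0.001], [0.31, 0.951, -0.0], [-0.001, -0.0, -1.0]]
force: [0.6, -2.5, 5.6]
grip_width: 0.034
```

Run:
```python
from h import *
plan(.6818,.066,.1915,162)
# arc in tool axes: +x tool = -jig x
th0=1.947;c=lambda t:np.array([np.cos(t),-np.sin(t)])*160
for t in (1.85,1.75,1.65,1.55,1.45,1.35,1.25,1.15,1.05,.95,.85,.75,.65,.55,.45,.35,.25,.18,.12,.08,.04,.02,0): print(t,(c(t)-c(th0)).round(1))
```

```text
t 16.37 pos [0.6832 0.0652 0.1937] F [ 0.6 -2.5  5.6] w 0.034 yaw 161.93
rows: [-0.0001, 0.001, -0.0013] [1.6, 0.3, 2.2] n 0.1
1.85 [14.7 -5. ]
1.75 [30.3 -8.6]
1.65 [ 46.1 -10.7]
1.55 [ 62.1 -11.2]
1.45 [ 78.1 -10. ]
1.35 [93.8 -7.3]
1.25 [109.2  -3. ]
1.15 [124.1   2.8]
1.05 [138.4  10. ]
0.95 [151.9  18.7]
0.85 [164.4  28.6]
0.75 [175.9  39.7]
0.65 [186.2  52. ]
0.55 [195.2  65.2]
0.45 [202.9  79.2]
0.35 [209.1  93.9]
0.25 [213.8 109.2]
0.18 [216.2 120.2]
0.12 [217.6 129.7]
0.08 [218.3 136. ]
0.04 [218.7 142.4]
0.02 [218.8 145.6]
0 [218.8 148.8]
```

{"op": "step_arm", "data": {
  "deltas": [
    [0, 0, 0, 7, -2.7, -2.7, 0.2],
    [0, 0, 0, 14.7, 0, -5, 0.2],
    [0, 0, 0, 22, 0, -7, 0.2],
    [0, 0, 0, 30.3, 0, -8.6, 0.2],
    [0, 0, 0, 30.3, 0, -8.6, 0.2]
  ]
}}

```text
time_s: 16.78
position: [0.6526, 0.0753, 0.2024]
ee_rot: [[-0.951, 0.309, -0.0], [0.309, 0.951, -0.001], [0.0, -0.001, -1.0]]
force: [-1.3, -2.2, 4.6]
grip_width: 0.0342
```

{"op": "step_arm", "data": {
  "deltas": [
    [0, 0, 0, 15.8, 0, -2.1, 0.2],
    [0, 0, 0, 31.8, 0, -2.6, 0.2],
    [0, 0, 0, 47.8, 0, -1.4, 0.2],
    [0, 0, 0, 63.5, 0, 1.3, 0.2],
    [0, 0, 0, 78.9, 0, 5.6, 0.2]
  ]
}}

```text
time_s: 17.2
position: [0.5783, 0.0996, 0.1962]
ee_rot: [[-0.951, 0.31, 0.0], [0.31, 0.951, -0.0], [-0.0, -0.0, -1.0]]
force: [0.9, -1.9, -1.6]
grip_width: 0.0337
```

```bash
cat >> h.py <<'E'
def ang():
    s=robot.sense();p=s['position'];H=np.array([.6256,.0842,.0614]);ex=np.array([.951,-.31,0])
    d=p-H+np.array([0,0,.0165]);print('pos',p.round(4),'F',s['force'].round(1),'r',np.hypot(d@ex,d[2]).round(4),'y',(d@np.array([.31,.951,0])).round(4),'th',np.arctan2(d[2],-d@ex).round(3),'w',s['grip_width'].round(4),'t',s['time_s'])
E
python3 -c "
from h import *
ang()"
```

```text
Traceback (most recent call last):
  File "h.py", line 35, in ang
    d=p-H+np.array([0,0,.0165]);print('pos',p.round(4),'F',s['force'].round(1),'r',np.hypot(d@ex,d[2]).round(4),'y',(d@np.array([.31,.951,0])).round(4),'th',np.arctan2(d[2],-d@ex).round(3),'w',s['grip_width'].round(4),'t',s['time_s'])
                                                                                                                                                                                                 ^^^^^^^^^^^^^^^^^^^^^
AttributeError: 'float' object has no attribute 'round'
```

{"op": "step_arm", "data": {
  "deltas": [
    [0, 0, 0, 14.9, 0, 5.8, 0.2],
    [0, 0, 0, 29.2, 0, 13, 0.2],
    [0, 0, 0, 42.7, 0, 21.7, 0.2],
    [0, 0, 0, 55.2, 0, 31.6, 0.2],
    [0, 0, 0, 66.7, 0, 42.7, 0.2]
  ]
}}

```text
time_s: 17.62
position: [0.5143, 0.1206, 0.1532]
ee_rot: [[-0.951, 0.309, -0.001], [0.309, 0.951, 0.0], [0.001, -0.0, -1.0]]
force: [1.8, -0.7, 0.7]
grip_width: 0.034
```

```bash
sed -i "s/s\['grip_width'\].round(4)/round(s['grip_width'],4)/" h.py; python3 -c "
from h import *
ang()"
```

```text
pos [0.5143 0.1206 0.1532] F [ 1.8 -0.7  0.7] r 0.1595 y 0.0001 th 0.746 w 0.034 t 17.6167
```

{"op": "step_arm", "data": {
  "deltas": [
    [0, 0, 0, 10.3, 0, 12.3, 0.2],
    [0, 0, 0, 19.3, 0, 25.5, 0.2],
    [0, 0, 0, 27, 0, 39.5, 0.2],
    [0, 0, 0, 30.3, 0, 46.8, 0.2],
    [0, 0, 0, 33.2, 0, 54.2, 0.2]
  ]
}}

```text
time_s: 18.03
position: [0.4823, 0.1311, 0.0986]
ee_rot: [[-0.951, 0.309, -0.003], [0.309, 0.951, 0.0], [0.002, -0.001, -1.0]]
force: [-4.1, 1.8, 3.3]
grip_width: 0.0341
```

{"op": "step_arm", "data": {
  "deltas": [
    [0, 0, 0, 2.5, 0, 7.6, 0.2],
    [0, 0, 0, 4.7, 0, 15.3, 0.2],
    [0, 0, 0, 6.1, 0, 21.5, 0.2],
    [0, 0, 0, 7.1, 0, 26.3, 0.2],
    [0, 0, 0, 7.1, 0, 26.3, 0.2]
  ]
}}

```text
time_s: 18.45
position: [0.476, 0.1331, 0.0721]
ee_rot: [[-0.951, 0.309, -0.002], [0.309, 0.951, 0.0], [0.002, -0.001, -1.0]]
force: [-4.8, 3.2, -1.5]
grip_width: 0.0341
```

```bash
python3 -c "
from h import *
ang()
snap('side','s13')
snap('wrist','w13')"
```

```text
pos [0.476  0.1331 0.0721] F [-4.8  3.2 -1.5] r 0.1598 y 0.0001 th 0.171 w 0.0341 t 18.45
```

View pics/s13.png

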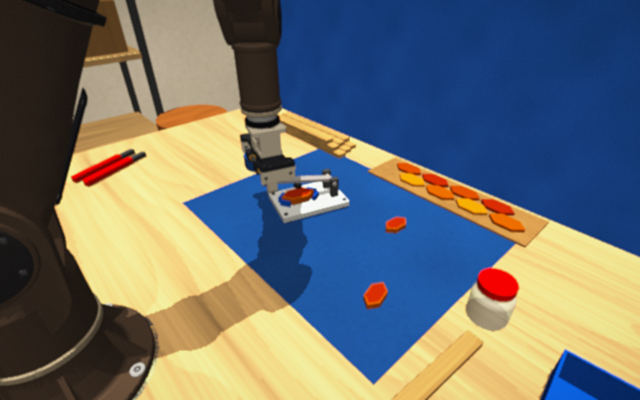

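{"op": "step_arm", "data": {
  "deltas": [
    [0, 0, 0, 0.7, 0, 4, 0.2],
    [0, 0, 0, 1.2, 0, 8, 0.2],
    [0, 0, 0, 1.6, 0, 12, 0.2],
    [0, 0, 0, 1.8, 0, 16, 0.2],
    [0, 0, 0, 1.8, 0, 16, 0.2]
  ]
}}

```text
time_s: 18.97
position: [0.4745, 0.1336, 0.0565]
ee_rot: [[-0.951, 0.309, -0.002], [0.309, 0.951, 0.0], [0.002, -0.0, -1.0]]
force: [-5.2, 3.6, -1.7]
grip_width: 0.0336
```

```bash
python3 -c "
from h import *
ang()"
```

```text
pos [0.4745 0.1336 0.0565] F [-5.2  3.6 -1.7] r 0.1594 y 0.0001 th 0.073 w 0.0336 t 18.9667
```

{"op": "step_arm", "data": {
  "deltas": [
    [0, 0, 0, -0.3, 0, 2, 0.2],
    [0, 0, 0, -0.3, 0, 4, 0.2],
    [0, 0, 0, -0.3, 0, 6, 0.2],
    [0, 0, 0, -0.3, 0, 8, 0.2],
    [0, 0, 0, -0.3, 0, 8, 0.2]
  ]
}}

```text
time_s: 19.38
position: [0.4744, 0.1336, 0.0486]
ee_rot: [[-0.951, 0.309, -0.002], [0.309, 0.951, 0.0], [0.002, -0.001, -1.0]]
force: [-6.4, 3.3, -1.8]
grip_width: 0.0337
```

{"op": "step_arm", "data": {
  "deltas": [
    [0, 0, 0, 0, 0, 1, 0.2],
    [0, 0, 0, 0, 0, 2, 0.2],
    [0, 0, 0, 0, 0, 3, 0.2],
    [0, 0, 0, 0, 0, 3, 0.2]
  ]
}}

```text
time_s: 19.72
position: [0.4745, 0.1336, 0.0457]
ee_rot: [[-0.951, 0.309, -0.002], [0.309, 0.951, 0.0], [0.002, -0.001, -1.0]]
force: [-6.7, 2.5, -1.7]
grip_width: 0.0337
```

{"op": "step_arm", "data": {
  "deltas": [
    [0, 0, 0, 0, 0, 0.5, 0.2],
    [0, 0, 0, 0, 0, 1, 0.2],
    [0, 0, 0, 0, 0, 1, 0.2]
  ]
}}

```text
time_s: 19.97
position: [0.4745, 0.1336, 0.0448]
ee_rot: [[-0.951, 0.309, -0.002], [0.309, 0.951, 0.0], [0.002, -0.001, -1.0]]
force: [-6.6, 3.3, -0.4]
grip_width: 0.0341
```

{"op": "step_arm", "data": {
  "deltas": [
    [0, 0, 0, 0, 0, 0.5, 0.2],
    [0, 0, 0, 0, 0, 1, 0.2],
    [0, 0, 0, 0, 0, 1, 0.2]
  ]
}}

```text
time_s: 20.22
position: [0.4745, 0.1336, 0.0438]
ee_rot: [[-0.951, 0.309, -0.002], [0.309, 0.951, 0.0], [0.002, -0.001, -1.0]]
force: [-6.6, 2.4, 0.4]
grip_width: 0.0334
```

{"op": "step_arm", "data": {
  "deltas": [
    [0, 0, 0, 0, 0, 0.5, 0.2],
    [0, 0, 0, 0, 0, 1, 0.2],
    [0, 0, 0, 0, 0, 1.5, 0.2],
    [0, 0, 0, 0, 0, 1.5, 0.2]
  ]
}}

```text
time_s: 20.55
position: [0.4746, 0.1335, 0.0423]
ee_rot: [[-0.951, 0.309, -0.002], [0.309, 0.951, 0.0], [0.002, -0.001, -1.0]]
force: [-7.0, 4.2, -0.2]
grip_width: 0.0338
```

Run:
```python
from h import *
ang()
s=snap('side','s14'); 
cv2.imwrite('pics/c14.png',cv2.resize(cv2.cvtColor(s['pixels'],cv2.COLOR_RGB2BGR)[110:230,230:370],None,fx=5,fy=5,interpolation=cv2.INTER_CUBIC))
```

```text
pos [0.4746 0.1335 0.0423] F [-7.   4.2 -0.2] r 0.1589 y 0.0001 th -0.016 w 0.0338 t 20.55
```

View pics/c14.png

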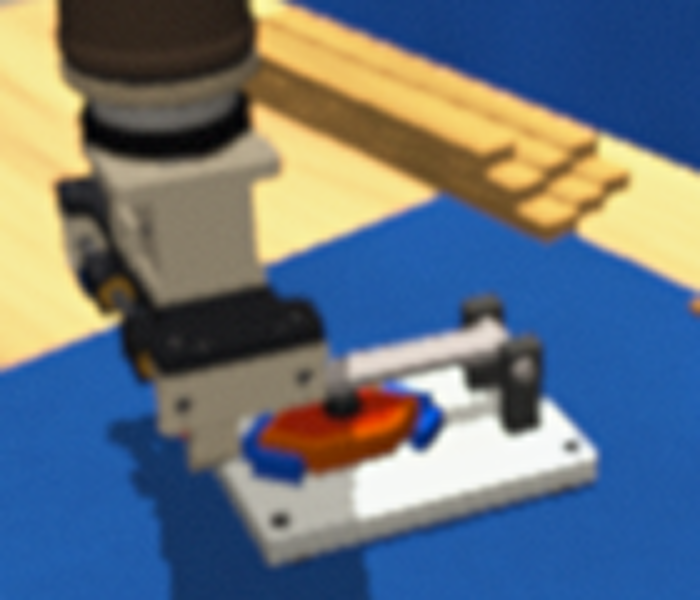

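{"op": "step_arm", "data": {
  "deltas": [
    [0, 0, 0, 0, 0, 0.5, 0.2],
    [0, 0, 0, 0, 0, 1, 0.2],
    [0, 0, 0, 0, 0, 1.5, 0.2],
    [0, 0, 0, 0, 0, 1.5, 0.2]
  ]
}}

```text
time_s: 20.93
position: [0.4747, 0.1335, 0.0409]
ee_rot: [[-0.951, 0.309, -0.002], [0.309, 0.951, 0.0], [0.002, -0.0, -1.0]]
force: [-7.0, 3.6, -1.2]
grip_width: 0.0338
```

{"op": "step_arm", "data": {
  "deltas": [
    [0, 0, 0, 0, 0, 0.5, 0.2],
    [0, 0, 0, 0, 0, 1, 0.2],
    [0, 0, 0, 0, 0, 1.5, 0.2],
    [0, 0, 0, 0, 0, 1.5, 0.2]
  ]
}}

```text
time_s: 21.27
position: [0.4747, 0.1335, 0.0397]
ee_rot: [[-0.951, 0.309, -0.002], [0.309, 0.951, -0.0], [0.002, -0.001, -1.0]]
force: [-8.5, 1.8, 6.2]
grip_width: 0.034
```

{"op": "step_arm", "data": {
  "deltas": [
    [0, 0, 0, 0, 0, 0.3, 0.2],
    [0, 0, 0, 0, 0, 0.6, 0.2],
    [0, 0, 0, 0, 0, 0.6, 0.2]
  ]
}}

```text
time_s: 21.52
position: [0.4748, 0.1335, 0.0396]
ee_rot: [[-0.951, 0.309, -0.001], [0.309, 0.951, -0.0], [0.001, -0.001, -1.0]]
force: [-8.7, 1.1, 12.3]
grip_width: 0.0338
```

{"op": "step_arm", "data": {
  "deltas": [
    [0, 0, 0, 0, 0, 0, 0.6],
    [0, 0, 0, 0, 0, 0, 0.6],
    [0, 0, 0, 0, 0, 0, 0.6],
    [0, 0, 0, 0, 0, 0, 0.6],
    [0, 0, 0, 0, 0, 0, 0.6]
  ]
}}

```text
time_s: 21.93
position: [0.4762, 0.1329, 0.0389]
ee_rot: [[-0.951, 0.31, 0.0], [0.31, 0.951, 0.0], [-0.0, 0.0, -1.0]]
force: [-0.9, -0.3, -0.6]
grip_width: 0.0549
```

{"op": "step_arm", "data": {
  "deltas": [
    [0, 0, 0, 0, 0, 0, 0.6],
    [0, 0, 0, 0, 0, -10, 0.6],
    [0, 0, 0, 0, 0, -30, 0.6],
    [0, 0, 0, 0, 0, -60, 0.6],
    [0, 0, 0, 0, 0, -90, 0.6]
  ]
}}

```text
time_s: 22.35
position: [0.475, 0.1331, 0.1301]
ee_rot: [[-0.951, 0.309, -0.002], [0.309, 0.951, 0.0], [0.002, -0.001, -1.0]]
force: [0.6, -0.7, -0.1]
grip_width: 0.0552
```

{"op": "step_arm", "data": {
  "deltas": [
    [0, 0, 0, 20, 0, -30, 0.6],
    [0, 0, 0, 40, 0, -60, 0.6],
    [0, 0, 0, 60, 0, -90, 0.6],
    [0, 0, 0, 60, 0, -100, 0.6],
    [0, 0, 0, 60, 0, -100, 0.6]
  ]
}}

```text
time_s: 22.77
position: [0.4195, 0.1529, 0.2322]
ee_rot: [[-0.951, 0.308, 0.006], [0.308, 0.951, 0.0], [-0.005, 0.002, -1.0]]
force: [1.3, 0.7, 0.8]
grip_width: 0.0554
```

Run:
```python
from h import *
ang()
s=snap('side','s15'); w=snap('wrist','w15'); snap('top','t15')
cv2.imwrite('pics/c15.png',cv2.resize(cv2.cvtColor(s['pixels'],cv2.COLOR_RGB2BGR)[110:230,230:370],None,fx=5,fy=5,interpolation=cv2.INTER_CUBIC))
```

```text
pos [0.4195 0.1529 0.2322] F [1.3 0.7 0.8] r 0.2869 y 0.0014 th 0.711 w 0.0554 t 22.7667
```

View pics/c15.png

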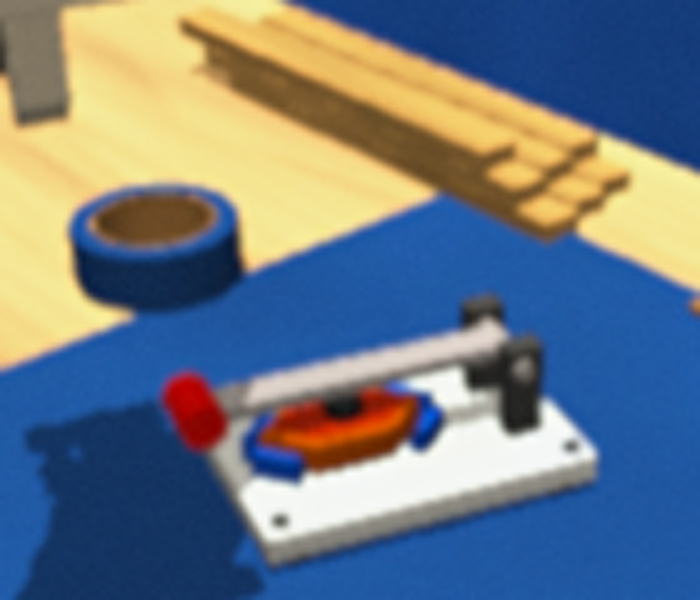

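View pics/w15.png

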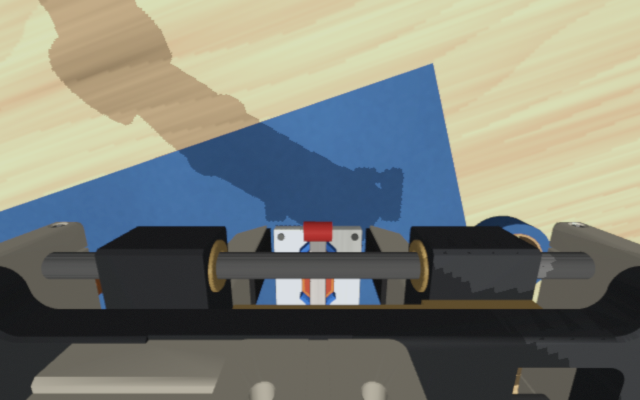

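Run:
```python
from h import *
s=load('w15'); print('knob top',max(dep(s,u,v)[2] for u in range(310,328) for v in range(224,240)))
print([dep(load('side0'),u,v).round(3).tolist() for u,v in((498,284),(262,153),(440,365))])
print([dep(load('s15'),u,v).round(3).tolist() for u,v in((498,284),(262,153),(440,365))])
a,b=load('side0')['pixels'].astype(int),load('s15')['pixels'].astype(int)
d=(abs(a-b).sum(2)>60); 
for n,(u0,v0,u1,v1) in dict(tape=(240,140,285,175),jar=(460,260,525,335),strip=(390,330,485,400)).items(): print(n,d[v0:v1,u0:u1].mean().round(3))
print(robot.sense()['force'])
```

```text
knob top 0.3873990687007005
[[0.567, -0.383, 0.085], [0.627, 0.392, 0.021], [0.421, -0.382, 0.014]]
[[0.566, -0.383, 0.086], [0.626, 0.39, 0.021], [0.422, -0.382, 0.013]]
tape 0.0
jar 0.0
strip 0.0
[ 0.1458447  -0.46138332  0.38551449]
```

Run:
```python
from h import *
s=load('w15')
hsv=cv2.cvtColor(s['pixels'],cv2.COLOR_RGB2HSV)
print([[dep(s,u,v)[2].round(4) for v in range(222,242,3)] for u in (312,318,324)])
print([dep(s,u,v)[2].round(4) for u,v in((285,245),(352,245))])
t=load('s15');u,v=230+195/5,110+410/5
h=cv2.cvtColor(t['pixels'],cv2.COLOR_RGB2HSV)[180:205,255:285];m=((h[...,0]<10)|(h[...,0]>170))&(h[...,1]>150)
ys,xs=np.nonzero(m);print('knob side',xs.mean()+255,ys.mean()+180)
h2=hsv[218:244,295:340];m=((h2[...,0]<10)|(h2[...,0]>170))&(h2[...,1]>150);y2,x2=np.nonzero(m);print(x2.mean()+295,y2.mean()+218)
o1,d1=ray(t,xs.mean()+255,ys.mean()+180);o2,d2=ray(s,x2.mean()+295,y2.mean()+218)
k=np.linalg.lstsq(np.c_[d1,-d2],o2-o1,rcond=None)[0];print(o1+d1*k[0],o2+d2*k[1])
```

```text
[[np.float64(0.0622), np.float64(0.0664), np.float64(0.0709), np.float64(0.0724), np.float64(0.0727), np.float64(0.0729), np.float64(0.07)], [np.float64(0.0612), np.float64(0.0679), np.float64(0.0712), np.float64(0.0729), np.float64(0.0726), np.float64(0.0724), np.float64(0.0701)], [np.float64(0.063), np.float64(0.0665), np.float64(0.0696), np.float64(0.0724), np.float64(0.0729), np.float64(0.0732), np.float64(0.0706)]]
[np.float64(0.0209), np.float64(0.0205)]
knob side 268.98387096774195 192.03225806451613
317.71976967370443 230.86756238003838
[0.47552405 0.1337011  0.06108253] [0.47386467 0.1342463  0.06041078]
```

{"op": "step_arm", "data": {
  "deltas": [
    [0, 0, 0, 0, 0, 0, 0.6],
    [0, 0, 0, 0, 0, 0, 0.6],
    [0, 0, 0, 0, 0, 0, 0.6],
    [0, 0, 0, 0, 0, 0, 0.6]
  ]
}}

```text
time_s: 23.25
position: [0.4186, 0.1515, 0.2283]
ee_rot: [[-0.951, 0.31, -0.001], [0.31, 0.951, 0.0], [0.001, -0.0, -1.0]]
force: [0.2, -0.2, 0.3]
grip_width: 0.0553
```

```bash
python3 -c "
from h import *
print(robot.sign_off())"
```

```text
the job is handed in; nothing more can be done
None
```

The largest loose tile is seated in the jig with the clamp closed on it, and I handed the job in at about 23 s; no verdict is reported.

- **Seating:** I pressed the tile down past the lift pins with at most about 32 N in the readings after each move. I then pushed on each end with closed fingertips. Both ends stopped solid at about 42 mm, within 0.1 mm of each other, which is level and matches a floor at about 21.4 mm.
- **Clamp:** I swung it over by the knob until the foot touched the tile. The upward force was about 6 N at first contact and 12 N at the last step. After I let go, the knob centre measured 61 mm high against a hinge height of 61.4 mm, so the clamp angle is about 0.
- **Surroundings:** The tape roll, glue jar and wooden strip look unchanged in the side view. The gripper is clear of everything.

Two readings disagreed slightly. While pressing I felt 5–10 N of sideways load, probably play in the V blocks. The foot made contact about 5–6 mm lower at the tool than the arc predicted, which I put down to the pads shifting on the knob. The final knob measurement still shows the clamp closed.

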